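# Make up two drive-panel parts kits and stack their trays

## Robot

A 7-joint arm with a two-finger parallel gripper is mounted at the origin on the work surface. World frame = base frame: x ahead of the robot, y to its left, z up, the work surface at z = 0. Lengths are in m, angles in rad, forces in N, time in s.
With the tool pointing down it reaches from about 0.4 to 0.875 m from the base axis. Payload 19.3 kg.
Tool frame: the origin (TCP) lies on the centre line of the jaws, within the pads' length; the fingertips stand 14 mm ahead of it and the grasp point (between the pads) lies 5 mm behind it; x points along the fingers, y is the direction in which the jaws open and shut, and the axes are right-handed (so a half turn about x gives the same grasp; the last joint's range is limited). The gripper opens to 85 mm and grips with 20 to 120 N. Pads are 22 mm wide; open, the fingers measure 114 mm over their backs; the gripper's body (76 mm by 85 mm) begins 54 mm behind the grasp point. The pads swing forward as they close: fully open they stand 13 mm farther back than shut.
Start: joints at [1.217, 0.521, -0.036, 1.599, 0.021, 1.021, -0.113], TCP at [0.175, -0.6, 0.245] pointing down, gripper open.
Joint ranges: [-2.91, 2.91], [-0.3, 2.13], [-1.5, 1.42], [0.17, 2.43], [-1.26, 4.41], [0.16, 1.93], [-2.52, 2.52]. Speed limits (rad/s): [1.89, 1.89, 2.39, 2.39, 3.01, 3.01, 3.01].

## Interface

Orientations are given as [roll, pitch, yaw] about the fixed x, y, z axes, in that order (R = Rz(yaw) Ry(pitch) Rx(roll)).
In Python, from workcell import monitor, optics, bot gives the robot as it stands.
- The arm moves only by the tool arm_command, never from a script. Its arguments are lists of equal length, an entry for each row: "delta_pos": the shift along the tool's x, y, z as a fraction of full scale, a list of three; "rotation": the turn, a rotation vector about the tool's x, y, z as a fraction of full scale, a list of three. In form: {"delta_pos": [[dx, dy, dz], ...], "rotation": [[wx, wy, wz], ...]}. A call has 1 to 10 rows; each row shifts and turns the pose as measured when the row begins, along the tool's axes as they then stand; what a row does not reach is not made up. Full scale, the value 1, is 30 mm for a shift and 6 degrees for a turn. A row lasts 1/10 s, in which the tool goes at most 50 mm and 8.59 degrees, less where a joint would pass 70% of its speed; a pose out of reach is approached as far as the arm can. A call with a number of a shift or a turn outside -1 to 1 is refused whole. A call with a gripper value outside its range is refused whole. "gripper" is the closure, from -1 (fully open) to 1 (shut), so that 0 is half open, set as the call begins (left out, the last holds). The fingers move at their own pace and stop on an object; "grip_force" is the grip in N (left out, the last holds). Time passes only in rows, so rows that do not move let the fingers close. It gives the time, the measured TCP pose, the force and the opening at its end, in the units of the state.
- monitor.observe(): the state, without advancing time (a new reading comes with each control period).
- optics.grab_frame(name): name is "side" or "top"; returns the picture (400x640x3 uint8, red, green, blue); there is no depth.
- optics.camera_params(name): a dict with "fx", "fy", "cx", "cy" (pixels), "dist_coeffs" ([k1, k2, p1, p2, k3] as OpenCV has them; the pictures are not rectified), "origin" and "rotation" of the camera in the world. Camera axes: x right, y down, z forward; pixel columns grow to the right and rows downward; lengths in m; the calibration is good to about 2 mm. A picture is of the moment at which its call begins. camera_params takes no time and is no camera call.
- bot.job_done(): hands the job in, once; it reports no verdict.
The state is a dict: "clock": time; "qpos": joint angles; "qd": joint speeds; "joint_efforts": joint torques, N m; "position": TCP position; "tool_rot": TCP orientation; "force": force on the tool from outside, world axes, zero at the start; "moment": the same for the moment, N m; "grip_width": finger opening in m.
Only numpy, scipy, OpenCV 4.12 (cv2) and the standard library are available. Lean on these libraries where they do the work, as an engineer would, in place of code of your own. Each camera call takes 0.05 s, during which the arm holds its last target. There are 200 camera calls.

## Task

Make up two kits in the black trays where they stand on the bench: the contactor and the small cable gland go into the tray with the tall corner posts, the terminal block and the large cable gland into the tray with the carrying handle, in each tray one part either side of the middle divider, standing upright on the tray floor. When both kits are complete and let go, lift the filled handle tray and stack it on the post tray, either way round, with its four corner pins fully down in the post sockets, and let go. Leave the capacitor, the rotary switch and the screwdriver where they are.

Things in the scene. Friction and masses are not known exactly. Their poses are not given: they have to be found in the camera images.
- post_tray: Lower tray, loose, black, 0.9 kg, 124 (x) by 184 mm (y). Floor top at 4 mm; rim 4 mm thick, top at 18 mm; 4 mm divider along x at y=0, same height: compartments on +y and -y. Grey 24 mm square corner posts at x +-50, y +-80 mm, tops at 60 mm, each with a round socket, 13 mm diameter, 15 mm deep, 2 mm chamfer. Origin: centre of underside, on the bench; z up.
- handle_tray: Upper tray, loose, black, 0.3 kg, 124 (x) by 184 mm (y), on 4 pins (8 mm diameter, 12 long) at x +-50, y +-80. Origin: centre, at pin-tip height; z up. Underside at 12, floor top at 16, 4 mm thick rim to 30 mm; 8 mm divider along x at y=0 to 30 mm. Over it a grey handle bar along x, 106 long, 14 thick (y), 78 to 92 mm up, uprights at x +-48. Seated: origin 48 mm above post tray's.
- contactor: Contactor: grey block 36 mm (x) by 44 mm (y), 30 mm tall, with a narrower black block (36 by 26 mm) on top up to 38 mm, rows of screws on both ledges; about 0.16 kg. Origin: centre of the underside; z up.
- terminal_block: Terminal block: narrow white block with dark joints, 24 mm (x) by 46 mm (y), 28 mm tall, with a 24 by 30 mm step on top up to 38 mm; about 0.08 kg. Origin: centre of the underside; z up.
- large_gland: Large brass cable gland, round, standing on its thread: 34 mm in diameter from 9.5 mm up to 33 mm, foot 27 mm in diameter below that, total height 38 mm; about 0.09 kg. Origin: centre of the underside; z up along its axis.
- small_gland: Small brass cable gland, the same form: 22 mm in diameter from 7.5 mm up to 26 mm, foot 18 mm in diameter below that, total height 30 mm; about 0.04 kg. Origin: centre of the underside; z up along its axis.
- capacitor: Bystander: upright capacitor can with a black sleeve, 30 mm in diameter, 50 mm tall, loose among the stock. Origin: centre of the underside.
- rotary_switch: Bystander: rotary switch, a 40 mm round black base with a 52 mm (x) by 14 mm (y) bar grip on top, 30 mm tall, loose among the stock. Origin: centre of the underside.
- screwdriver: Bystander: screwdriver 160 mm long and at most about 30 mm tall, lying loose on the bench between the two trays, along its x, handle to -x.
Things that resemble listed ones, but are neither listed nor needed, are in the scene too. What is shaped like the handle_tray but orange is not meant.

How it is judged:
By the outcome, as a careful person would: the job done as asked, in the order asked, and still so for the second after the job is handed in, with the robot touching nothing.
It also fails if it takes over 131 s, if anything falls off the work surface, if the arm or the gripper's body presses on something with over 40 N, if the wrist force passes 120 N, or if a joint passes its speed limit or range.

## Working session

There is one attempt and no reset: what is moved stays moved. The work goes in short steps, Python scripts to look and compute and a tool call to move; the robot and the scene stay as the last step left them, time stands still between calls to the robot, and variables do not carry over. Pictures are saved under pics/ and viewed, about 12 in all and at most 16, crops included, and the job is handed in when it is done.

Besides the shell and the picture viewer there is one more tool, called after "Emit:" as name(argument=value, ...), one argument or row to a line, values as JSON. arm_command: Moves the arm, as the interface text tells. Its arguments: {"type":"object","properties":{"delta_pos":{"type":"array","items":{"type":"array","items":{"type":"number"}}},"rotation":{"type":"array","items":{"type":"array","items":{"type":"number"}}},"gripper":{"type":"number"},"grip_force":{"type":"number"}},"required":["delta_pos","rotation"]}

```bash
mkdir -p pics; ls
python3 - <<'E'
from workcell import monitor, optics, bot
import cv2
for n in("top","side"):
    f=optics.grab_frame(n); cv2.imwrite(f"pics/{n}0.png",cv2.cvtColor(f,cv2.COLOR_RGB2BGR)); print(n,optics.camera_params(n))
s=monitor.observe(); print(s)
E
```

```text
pics
top {'fx': 383.8624888302849, 'fy': 383.8624888302849, 'cx': 318.51135631674646, 'cy': 204.05882335868017, 'dist_coeffs': array([-0.05125038,  0.        ,  0.        ,  0.        ,  0.        ]), 'origin': array([0.30570566, 0.02794048, 1.07893304]), 'rotation': array([-2.98123026, -0.02361293, -1.58106393])}
side {'fx': 428.68581626820134, 'fy': 428.68581626820134, 'cx': 317.475770015902, 'cy': 203.78701655551012, 'dist_coeffs': array([-0.02491859,  0.        ,  0.        ,  0.        ,  0.        ]), 'origin': array([0.17406451, 0.84093722, 0.60794998]), 'rotation': array([-2.14751252, -0.02220456, -2.75570566])}
{'clock': 0.1, 'qpos': array([ 1.21674797,  0.52194588, -0.0363194 ,  1.59993576,  0.02116972,
        1.02109083, -0.11283492]), 'qd': array([ 0.00096028, -0.00159554, -0.00110337, -0.00135218,  0.00151185,
        0.00063354,  0.00017382]), 'joint_efforts': array([ 5.12458166e-03, -9.28478551e+01,  1.98447816e+00, -3.70523000e+01,
        1.81335822e-02,  5.40688459e-03, -5.29047372e-05]), 'position': array([ 0.17492687, -0.59973058,  0.24479413]), 'tool_rot': array([-1.52336377,  1.56980011,  1.90200827]), 'force': array([-0.22063659,  0.44471642,  0.07206766]), 'moment': array([-0.0300903 , -0.07650651,  0.00589162]), 'grip_width': 0.08544303816576823}
```

View pics/top0.png

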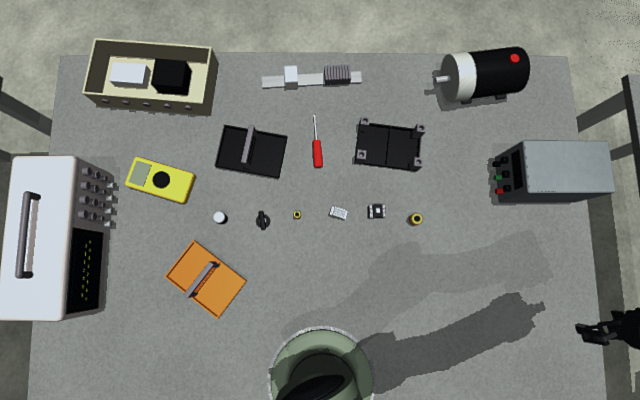

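View pics/side0.png

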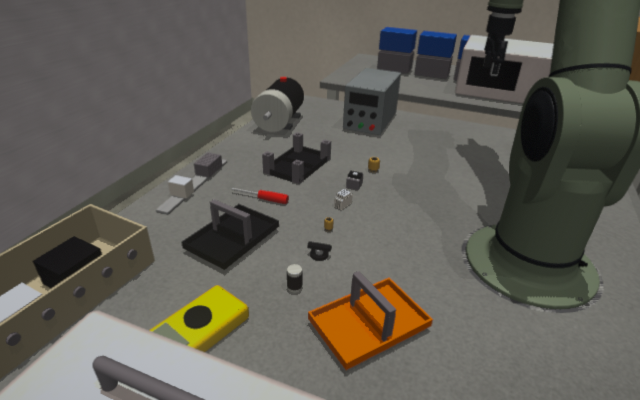

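The top view has +x up and +y left. The post tray is at about (388,145), the handle tray at (250,150) and the screwdriver at (317,140). The row of stock, left to right, is capacitor (220,217), rotary switch (262,219), small gland (297,214), terminal block (338,213), contactor (376,211) and large gland (416,218). Next I'll look at enlarged crops.

```bash
cat > h.py <<'E'
import numpy as np, cv2
from scipy.spatial.transform import Rotation as R
from workcell import monitor, optics, bot
class Cam:
    def __init__(s,n):
        p=optics.camera_params(n); s.n=n
        s.K=np.array([[p['fx'],0,p['cx']],[0,p['fy'],p['cy']],[0,0,1]]); s.d=p['dist_coeffs']
        s.o=p['origin']; s.R=R.from_euler('xyz',p['rotation']).as_matrix()
    def proj(s,P):
        P=np.atleast_2d(P).astype(float); rv=cv2.Rodrigues(s.R.T)[0]
        return cv2.projectPoints(P,rv,-s.R.T@s.o,s.K,s.d)[0][:,0]
    def at(s,uv,z):
        u=cv2.undistortPoints(np.array(uv,float).reshape(-1,1,2),s.K,s.d)[:,0]
        r=np.c_[u,np.ones(len(u))]@s.R.T
        return s.o+r*((z-s.o[2])/r[:,2])[:,None]
    def grab(s): return cv2.cvtColor(optics.grab_frame(s.n),cv2.COLOR_RGB2BGR)
def crop(im,x0,y0,x1,y1,k,name):
    c=cv2.resize(im[y0:y1,x0:x1],None,fx=k,fy=k,interpolation=cv2.INTER_CUBIC)
    for x in range((x0+9)//10*10,x1,10): cv2.putText(c,str(x),((x-x0)*k,8),0,.28,(0,255,255),1) if x%20==0 else None; cv2.line(c,((x-x0)*k,10),((x-x0)*k,14),(0,255,255),1)
    for y in range((y0+9)//10*10,y1,10): cv2.putText(c,str(y),(0,(y-y0)*k+3),0,.28,(0,255,255),1)
    cv2.imwrite(name,c)
E
python3 - <<'E'
from h import *
t=cv2.imread('pics/top0.png'); s=cv2.imread('pics/side0.png')
crop(t,208,105,434,235,3,'pics/t1.png')
a=cv2.resize(t[195:235,205:435],None,fx=3.4,fy=3.4)
crop(t,205,195,435,235,3,'pics/t2.png'); crop(s,175,125,405,300,3,'pics/s1.png')
A=cv2.convertScaleAbs(cv2.imread('pics/t1.png'),alpha=2.2,beta=10); cv2.imwrite('pics/t1.png',A)
A=cv2.convertScaleAbs(cv2.imread('pics/s1.png'),alpha=1.8,beta=10); cv2.imwrite('pics/s1.png',A)
T=Cam('top')
for n,uv,z in [('sg',(297,214),.03),('tb',(338.5,213),.038),('con',(376,211),.038),('lg',(416,218),.038),('post',(388,145),.02),('hand',(250,150),.03)]: print(n,T.at([uv],z).round(3))
E
```

```text
sg [[0.448 0.061 0.03 ]]
tb [[ 0.449 -0.053  0.038]]
con [[ 0.453 -0.156  0.038]]
lg [[ 0.433 -0.267  0.038]]
post [[ 0.648 -0.201  0.02 ]]
hand [[0.631 0.194 0.03 ]]
```

View pics/t1.png

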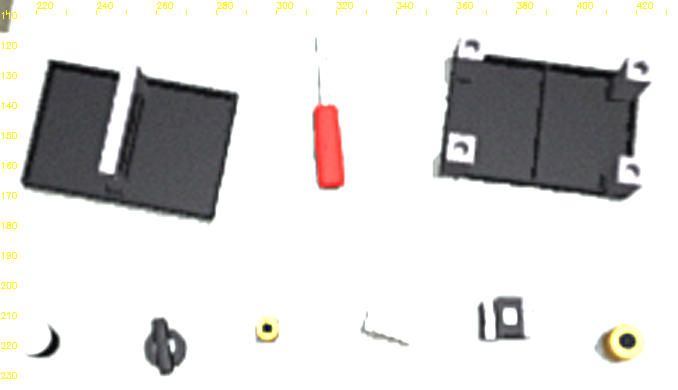

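View pics/s1.png

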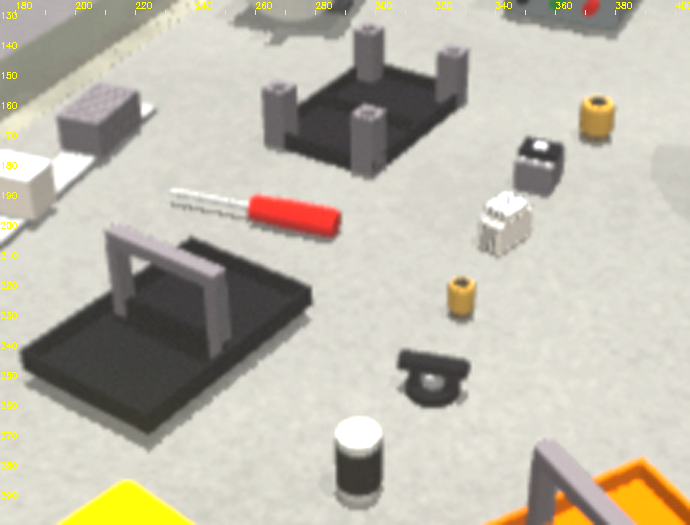

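The top crop shows the four post sockets at px (365,120), (421.7,128), (361.3,154.3) and (418.3,161.3). The handle-tray rim corners are at (225,125.3), (287,136.3), (279,178.3) and (216,167). The side crop shows the same features. I'll fit poses from both views and check the overlays.

```bash
cat > fit.py <<'E'
from h import *
from scipy.optimize import least_squares, minimize
def W(p,L): L=np.atleast_2d(L); c,s=np.cos(p[2]),np.sin(p[2]); return np.c_[p[0]+c*L[:,0]-s*L[:,1],p[1]+s*L[:,0]+c*L[:,1],L[:,2]]
def fitpts(cams,obs,L,p0):
    f=lambda p: np.concatenate([(c.proj(W(p,L))-o).ravel() for c,o in zip(cams,obs)])
    r=least_squares(f,p0,loss='soft_l1'); return r.x,np.sqrt(np.mean(f(r.x)**2)),f(r.x)
def box(x,y,z0,z1): return [(a*x/2,b*y/2,z) for z in(z0,z1) for a,b in((-1,-1),(1,-1),(1,1),(-1,1))]
def cyl(d,z0,z1): return [(d/2*np.cos(t),d/2*np.sin(t),z) for z in(z0,z1) for t in np.linspace(0,2*np.pi,25)]
M={'sg':[cyl(.018,0,.0075),cyl(.022,.0075,.026),cyl(.016,.026,.03)],'lg':[cyl(.027,0,.0095),cyl(.034,.0095,.033),cyl(.026,.033,.038)],
 'tb':[box(.024,.046,0,.028),box(.024,.030,.028,.038)],'con':[box(.036,.044,0,.030),box(.036,.026,.03,.038)]}
def overlay(cam,im,p,parts,k,x0,y0,col=(0,0,255)):
    for L in parts:
        q=((cam.proj(W(p,L))-[x0,y0]+.5)*k).astype(int); n=len(q)//2
        for a in(q[:n],q[n:]): cv2.polylines(im,[a.reshape(-1,1,2)],True,col,1)
        if n==4:
            for i in range(4): cv2.line(im,tuple(map(int,q[i])),tuple(map(int,q[i+4])),col,1)
def mask(im,kind):
    h,s,v=cv2.split(cv2.cvtColor(im,cv2.COLOR_BGR2HSV))
    return ((s>110)&(h>10)&(h<35)) if kind=='brass' else ((v>150)&(s<60))
def fitmask(cams,ims,parts,p0,kind,yaw,r=22,k=6):
    ms=[]
    for c,im in zip(cams,ims):
        u,v=c.proj([[p0[0],p0[1],.02]])[0].astype(int); x0,y0=u-r,v-r
        m=mask(cv2.resize(im[y0:v+r,x0:u+r],None,fx=k,fy=k,interpolation=cv2.INTER_LINEAR),kind); ms.append((m,x0,y0))
    def cost(p):
        e=0; p=[p[0],p[1],p[2] if yaw else 0]
        for c,(m,x0,y0) in zip(cams,ms):
            z=np.zeros(m.shape,np.uint8)
            for L in parts: cv2.fillConvexPoly(z,cv2.convexHull(((c.proj(W(p,L))-[x0,y0]+.5)*k).astype(np.int32)),1)
            z=z>0; e+=1-(z&m).sum()/(z|m).sum()
        return e
    best=min((minimize(cost,[p0[0],p0[1],a],method='Nelder-Mead',options=dict(initial_simplex=[[p0[0],p0[1],a],[p0[0]+.006,p0[1],a],[p0[0],p0[1]+.006,a],[p0[0]+.003,p0[1],a+.3]])) for a in ([p0[2]-.3,p0[2],p0[2]+.3] if yaw else [0])),key=lambda r:r.fun)
    return best.x,best.fun
E
cat > go.py <<'E'
from fit import *
T,S=Cam('top'),Cam('side'); ims=[cv2.imread('pics/top0.png'),cv2.imread('pics/side0.png')]
C=[T,S]
# post: order by world: (+x,+y),(+x,-y),(-x,+y),(-x,-y)
Lp=[(.05,.08,.06),(.05,-.08,.06),(-.05,.08,.06),(-.05,-.08,.06)]
ot=np.array([(365,120),(421.7,128),(361.3,154.3),(418.3,161.3)]); os_=np.array([(268.3,154),(298,135),(297.7,161.7),(326,141.7)])
print('post',fitpts(C,[ot,os_],Lp,[.648,-.2,-.1]),'\n top',fitpts([T],[ot],Lp,[.648,-.2,-.1])[:2],'\n side',fitpts([S],[os_],Lp,[.648,-.2,-.1])[:2])
Lh=[(.062,.092,.03),(.062,-.092,.03),(-.062,-.092,.03),(-.062,.092,.03)]
ht=np.array([(225,125.3),(287,136.3),(279,178.3),(216,167)]); hs=np.array([(182.7,242.3),(239,204),(278.7,222),(225,264.3)])
print('hand',fitpts(C,[ht,hs],Lh,[.63,.19,-.2]),'\n top',fitpts([T],[ht],Lh,[.63,.19,-.2])[:2],'\n side',fitpts([S],[hs],Lh,[.63,.19,-.2])[:2])
P={'post':fitpts(C,[ot,os_],Lp,[.648,-.2,-.1])[0],'hand':fitpts(C,[ht,hs],Lh,[.63,.19,-.2])[0]}
for n,p0,kd,y in[('sg',(.448,.061,0),'brass',0),('lg',(.433,-.267,0),'brass',0),('tb',(.449,-.053,-.3),'white',1)]:
    P[n],e=fitmask(C,ims,M[n],p0,kd,y); print(n,P[n].round(4),e,[fitmask([c],[i],M[n],p0,kd,y)[0].round(4) for c,i in zip(C,ims)])
P['con']=np.array([.455,-.156,-.05])
rows=[]
for c,im in zip(C,ims):
    row=[]
    for n in('sg','tb','con','lg'):
        u,v=c.proj([[P[n][0],P[n][1],.02]])[0].astype(int); x0,y0=u-16,v-16
        k=6; q=cv2.resize(im[y0:v+16,x0:u+16],None,fx=k,fy=k,interpolation=cv2.INTER_CUBIC); q=cv2.convertScaleAbs(q,alpha=1.2)
        if n!='con': overlay(c,q,P[n],M[n],k,x0,y0)
        else: print('con origin',c.n,x0,y0); overlay(c,q,P[n],M[n],k,x0,y0)
        row.append(q)
    rows.append(np.hstack(row))
MT=[box(.124,.184,0,.018)]+[[(x+a,y+b,z) for z in(0,.06) for a,b in((-.012,-.012),(.012,-.012),(.012,.012),(-.012,.012))] for x in(-.05,.05) for y in(-.08,.08)]
MH=[box(.124,.184,.012,.03),box(.106,.014,.078,.092)]
r=[]
for c,im in zip(C,ims):
    for n,m in(('post',MT),('hand',MH)):
        u,v=c.proj([[P[n][0],P[n][1],.03]])[0].astype(int); x0,y0=u-48,v-38
        q=cv2.convertScaleAbs(cv2.resize(im[y0:v+38,x0:u+48],None,fx=2,fy=2,interpolation=cv2.INTER_CUBIC),alpha=1.4,beta=10)
        overlay(c,q,P[n],m,2,x0,y0); r.append(q)
a=np.vstack(rows); b=np.hstack(r); w=max(a.shape[1],b.shape[1])
pad=lambda i:cv2.copyMakeBorder(i,0,0,0,w-i.shape[1],0)
cv2.imwrite('pics/ov.png',np.vstack([pad(a),pad(b)]))
print({k:v.round(4).tolist() for k,v in P.items()})
s=monitor.observe();print(R.from_euler('xyz',s['tool_rot']).as_matrix().round(3))
E
python3 go.py
```

```text
post (array([ 0.64730226, -0.20324428, -0.13759646]), np.float64(0.37615055934118913), array([ 0.04086268,  0.20613045, -0.42211727, -0.20527223, -0.06904147,
       -0.0477655 ,  0.12975402,  0.56788976, -0.27526408, -0.64562497,
       -0.02931517, -0.95316649,  0.0550399 ,  0.37764317, -0.03373753,
       -0.32279391])) 
 top (array([ 0.64766641, -0.20347303, -0.13824155]), np.float64(0.25392008195103827)) 
 side (array([ 0.6461312 , -0.20115146, -0.13595656]), np.float64(0.3828349587852297))
hand (array([ 0.62786491,  0.19203614, -0.18402685]), np.float64(0.9509089708264133), array([-1.50892435, -0.13247294, -0.34640201, -0.2072257 , -0.6467382 ,
       -0.44846869, -2.01595806, -0.4654828 , -0.08016941, -0.38023602,
        0.55987149, -0.3743769 ,  1.34754854, -1.88477272,  0.4613941 ,
       -0.96145265])) 
 top (array([ 0.62694282,  0.1888653 , -0.18467951]), np.float64(0.485270005721409)) 
 side (array([ 0.62746405,  0.19485243, -0.18465638]), np.float64(0.6290179827477904))
sg [0.4478 0.0616 0.085 ] 0.6922046135029083 [array([0.4484, 0.0621, 0.0863]), array([0.4503, 0.0561, 0.305 ])]
lg [ 0.4323 -0.2703  0.1633] 0.5974623388384555 [array([ 0.4319, -0.2693,  0.0812]), array([ 0.4339, -0.274 ,  0.1396])]
tb [ 0.4544 -0.0547 -0.2707] 1.0272713764000194 [array([ 0.4541, -0.0544, -0.2836]), array([ 0.4537, -0.0628,  0.2846])]
con origin top 358 195
con origin side 338 163
{'post': [0.6473, -0.2032, -0.1376], 'hand': [0.6279, 0.192, -0.184], 'sg': [0.4478, 0.0616, 0.085], 'lg': [0.4323, -0.2703, 0.1633], 'tb': [0.4544, -0.0547, -0.2707], 'con': [0.455, -0.156, -0.05]}
[[-0.     0.28  -0.96 ]
 [ 0.001 -0.96  -0.28 ]
 [-1.    -0.001  0.   ]]
```

View pics/ov.png

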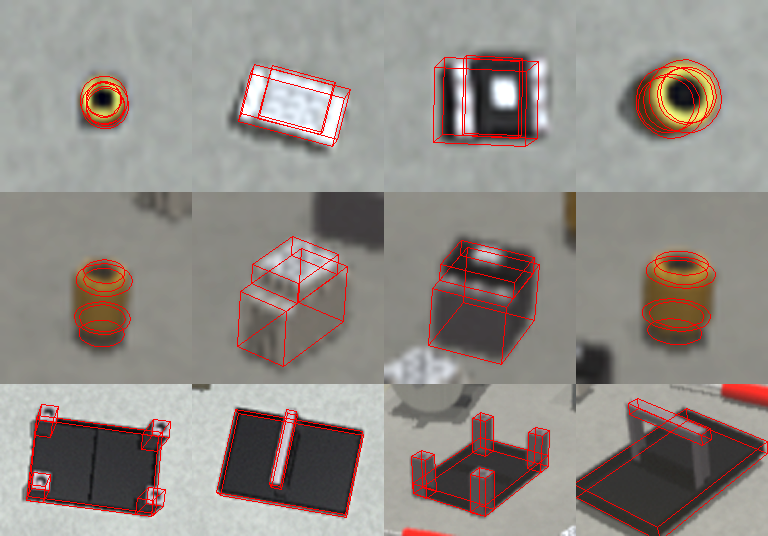

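The overlays fit well. The only shift is on the contactor, whose real position is about 3 mm further to −y. Next I'll plan the first move.

```bash
cat > plan.py <<'E'
import sys
from h import *
def plan(x,y,z,psi,step=.8):
    s=monitor.observe(); Rc=R.from_euler('xyz',s['tool_rot']); p=np.array(s['position'])
    m=Rc.as_matrix(); cur=np.arctan2(m[1,1],m[0,1])
    psi=cur+(psi-cur+np.pi/2)%np.pi-np.pi/2   # half turn equivalent
    Y=np.array([np.cos(psi),np.sin(psi),0]);X=np.array([0,0,-1.]);Rt=R.from_matrix(np.c_[X,Y,np.cross(X,Y)])
    rv=(Rc.inv()*Rt).as_rotvec(); d=np.array([x,y,z])-p
    N=int(np.ceil(max(np.linalg.norm(d)/.03/step,np.degrees(np.linalg.norm(rv))/6/step,1)))
    print('t %.2f pos %s psi %.3f q %s F %s w %.4f N %d'%(s['clock'],p.round(4),cur,np.round(s['qpos'],2),np.round(s['force'],1),s['grip_width'],N))
    f=lambda A:'['+','.join('['+','.join('%g'%(round(v,2)+0.) for v in a)+']' for a in A)+']'
    D=[];W=[]
    for i in range(N):
        Ri=Rc*R.from_rotvec(rv*i/N); D.append(Ri.inv().apply(d/N)/.03); W.append(np.degrees(rv)/N/6)
    for i in range(0,N,10): print('P',f(D[i:i+10]),'\nR',f(W[i:i+10]))
if __name__=='__main__': plan(*map(float,sys.argv[1:]))
E
python3 plan.py 0.455 -0.159 0.13 -0.05 0.75
```

```text
t 0.10 pos [ 0.1749 -0.5997  0.2448] psi -1.287 q [ 1.22  0.52 -0.04  1.6   0.02  1.02 -0.11] F [-0.2  0.4  0.1] w 0.0854 N 24
P [[0.16,-0.48,-0.54],[0.16,-0.45,-0.57],[0.16,-0.42,-0.59],[0.16,-0.39,-0.61],[0.16,-0.36,-0.63],[0.16,-0.32,-0.65],[0.16,-0.29,-0.66],[0.16,-0.26,-0.68],[0.16,-0.22,-0.69],[0.16,-0.18,-0.7]] 
R [[-0.49,0,0],[-0.49,0,0],[-0.49,0,0],[-0.49,0,0],[-0.49,0,0],[-0.49,0,0],[-0.49,0,0],[-0.49,0,0],[-0.49,0,0],[-0.49,0,0]]
P [[0.16,-0.15,-0.71],[0.16,-0.11,-0.72],[0.16,-0.07,-0.72],[0.16,-0.04,-0.72],[0.16,0,-0.73],[0.16,0.04,-0.72],[0.16,0.08,-0.72],[0.16,0.11,-0.72],[0.16,0.15,-0.71],[0.16,0.19,-0.7]] 
R [[-0.49,0,0],[-0.49,0,0],[-0.49,0,0],[-0.49,0,0],[-0.49,0,0],[-0.49,0,0],[-0.49,0,0],[-0.49,0,0],[-0.49,0,0],[-0.49,0,0]]
P [[0.16,0.22,-0.69],[0.16,0.26,-0.68],[0.16,0.29,-0.66],[0.16,0.32,-0.65]] 
R [[-0.49,0,0],[-0.49,0,0],[-0.49,0,0],[-0.49,0,0]]
```

Emit:
arm_command(
  delta_pos=[
    [0.16,-0.48,-0.54],
    [0.16,-0.45,-0.57],
    [0.16,-0.42,-0.59],
    [0.16,-0.39,-0.61],
    [0.16,-0.36,-0.63],
    [0.16,-0.32,-0.65],
    [0.16,-0.29,-0.66],
    [0.16,-0.26,-0.68],
    [0.16,-0.22,-0.69],
    [0.16,-0.18,-0.7],
  ],
  rotation=[
    [-0.5,0,0],
    [-0.5,0,0],
    [-0.5,0,0],
    [-0.5,0,0],
    [-0.5,0,0],
    [-0.5,0,0],
    [-0.5,0,0],
    [-0.5,0,0],
    [-0.5,0,0],
    [-0.5,0,0],
  ],
  gripper=-0.5,
  grip_force=40,
)

```text
clock: 1.1
position: [0.2907, -0.4083, 0.1928]
tool_rot: [-1.623, 1.566, 2.344]
force: [1.1, 0.1, -0.4]
grip_width: 0.0642
```

Emit:
arm_command(
  delta_pos=[
    [0.16,-0.15,-0.71],
    [0.16,-0.11,-0.72],
    [0.16,-0.07,-0.72],
    [0.16,-0.04,-0.72],
    [0.16,0,-0.73],
    [0.16,0.04,-0.72],
    [0.16,0.08,-0.72],
    [0.16,0.11,-0.72],
    [0.16,0.15,-0.71],
    [0.16,0.19,-0.7],
  ],
  rotation=[
    [-0.5,0,0],
    [-0.5,0,0],
    [-0.5,0,0],
    [-0.5,0,0],
    [-0.5,0,0],
    [-0.5,0,0],
    [-0.5,0,0],
    [-0.5,0,0],
    [-0.5,0,0],
    [-0.5,0,0],
  ],
)

```text
clock: 2.1
position: [0.4056, -0.2031, 0.1416]
tool_rot: [-2.467, 1.566, 2.065]
force: [-0.4, -0.3, 0.3]
grip_width: 0.064
```

```bash
python3 plan.py 0.455 -0.159 0.13 -0.05 0.75
```

```text
t 2.10 pos [ 0.4056 -0.2031  0.1416] psi -0.180 q [ 0.64  0.44 -0.38  2.11  0.27  0.64 -0.11] F [-0.4 -0.3  0.3] w 0.0640 N 3
P [[0.13,0.45,-0.58],[0.13,0.48,-0.56],[0.13,0.5,-0.54]] 
R [[-0.41,-0.01,0.01],[-0.41,-0.01,0.01],[-0.41,-0.01,0.01]]
```

Emit:
arm_command(
  delta_pos=[
    [0.13,0.45,-0.58],
    [0.13,0.48,-0.56],
    [0.13,0.5,-0.54],
    [0.5,0,0],
    [0.5,0,0],
  ],
  rotation=[
    [-0.4,0,0],
    [-0.4,0,0],
    [-0.4,0,0],
    [0,0,0],
    [0,0,0],
  ],
)

```text
clock: 2.6
position: [0.4591, -0.1488, 0.0989]
tool_rot: [2.971, 1.565, 1.369]
force: [1.3, -0.1, -0.6]
grip_width: 0.0643
```

```bash
python3 plan.py 0.455 -0.159 0.022 -0.05 0.6
python3 - <<'E'
from fit import *
r=[]
for n in('top','side'):
    c=Cam(n); im=c.grab(); u,v=c.proj([[.455,-.159,.02]])[0].astype(int); x0,y0=u-32,v-32
    q=cv2.resize(im[y0:v+32,x0:u+32],None,fx=6,fy=6,interpolation=cv2.INTER_CUBIC); overlay(c,q,[.455,-.159,-.05],M['con'],6,x0,y0); r.append(cv2.convertScaleAbs(q,alpha=1.3))
cv2.imwrite('pics/c1.png',np.hstack(r))
E
```

```text
t 2.60 pos [ 0.4591 -0.1488  0.0989] psi -0.031 q [ 0.49  0.55 -0.38  2.07  0.35  0.58 -0.17] F [ 1.3 -0.1 -0.6] w 0.0643 N 5
P [[0.51,-0.03,0.07],[0.51,-0.03,0.07],[0.51,-0.03,0.07],[0.51,-0.02,0.07],[0.51,-0.02,0.07]] 
R [[0.04,-0.01,0],[0.04,-0.01,0],[0.04,-0.01,0],[0.04,-0.01,0],[0.04,-0.01,0]]
```

View pics/c1.png

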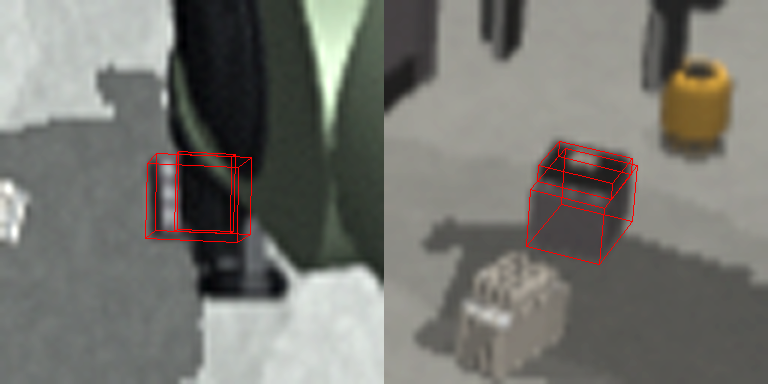

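The side view shows the contactor about 1 px to the left of the overlay, so I'll use y ≈ −0.158. Both fingers are clear on either side. Descending.

Emit:
arm_command(
  delta_pos=[
    [0.51,-0.03,0.07],
    [0.51,-0.03,0.07],
    [0.51,-0.03,0.06],
    [0.5,-0.02,0.06],
    [0.5,-0.02,0.06],
    [0.02,0,0],
  ],
  rotation=[
    [0.04,0,0],
    [0.04,0,0],
    [0.04,0,0],
    [0.04,0,0],
    [0.04,0,0],
    [0,0,0],
  ],
)

```text
clock: 3.3
position: [0.4549, -0.1562, 0.0222]
tool_rot: [2.962, 1.564, 1.342]
force: [1.1, 0.2, 0.9]
grip_width: 0.064
```

Emit:
arm_command(
  delta_pos=[
    [0,0,0],
    [0,0,0],
    [0,0,0],
    [0,0,0],
    [0,0,0],
    [0,0,0],
  ],
  rotation=[
    [0,0,0],
    [0,0,0],
    [0,0,0],
    [0,0,0],
    [0,0,0],
    [0,0,0],
  ],
  gripper=1,
)

```text
clock: 3.9
position: [0.4563, -0.1559, 0.0256]
tool_rot: [2.48, 1.564, 0.862]
force: [-0.0, 0.2, -2.7]
grip_width: 0.0358
```

```bash
python3 plan.py 0.455 -0.159 0.17 -0.05 0.8
```

```text
t 3.90 pos [ 0.4563 -0.1559  0.0256] psi -0.047 q [ 0.43  0.68 -0.29  2.1   0.44  0.41 -0.26] F [-0.   0.2 -2.7] w 0.0358 N 7
P [[-0.69,0,0.01],[-0.69,0,0.01],[-0.69,0,0.01],[-0.69,0,0.01],[-0.69,0,0.01],[-0.69,0,0.01],[-0.69,0,0.01]] 
R [[0,-0.01,-0.01],[0,-0.01,-0.01],[0,-0.01,-0.01],[0,-0.01,-0.01],[0,-0.01,-0.01],[0,-0.01,-0.01],[0,-0.01,-0.01]]
```

Emit:
arm_command(
  delta_pos=[
    [-0.4,0,0],
    [-0.8,0,0],
    [-0.8,0,0],
    [-0.8,0,0],
    [-0.8,0,0],
  ],
  rotation=[
    [0,0,0],
    [0,0,0],
    [0,0,0],
    [0,0,0],
    [0,0,0],
  ],
)

```text
clock: 4.4
position: [0.4538, -0.1555, 0.1377]
tool_rot: [-2.985, 1.564, 1.681]
force: [-0.1, 0.1, -1.9]
grip_width: 0.0361
```

```bash
python3 plan.py 0.6413 -0.2468 0.13 -0.138 0.75
```

```text
t 4.40 pos [ 0.4538 -0.1555  0.1377] psi -0.046 q [ 0.54  0.48 -0.43  2.05  0.3   0.67 -0.13] F [-0.1  0.1 -1.9] w 0.0361 N 10
P [[0.02,0.64,0.28],[0.02,0.64,0.27],[0.02,0.64,0.26],[0.02,0.65,0.26],[0.02,0.65,0.25],[0.02,0.65,0.25],[0.02,0.65,0.24],[0.03,0.65,0.23],[0.03,0.66,0.23],[0.03,0.66,0.22]] 
R [[0.09,-0.01,0],[0.09,-0.01,0],[0.09,-0.01,0],[0.09,-0.01,0],[0.09,-0.01,0],[0.09,-0.01,0],[0.09,-0.01,0],[0.09,-0.01,0],[0.09,-0.01,0],[0.09,-0.01,0]]
```

Emit:
arm_command(
  delta_pos=[
    [0.02,0.64,0.28],
    [0.02,0.64,0.27],
    [0.02,0.64,0.26],
    [0.02,0.65,0.26],
    [0.02,0.65,0.25],
    [0.02,0.65,0.25],
    [0.02,0.65,0.24],
    [0.02,0.65,0.23],
    [0.02,0.65,0.23],
    [0,0.6,0.2],
  ],
  rotation=[
    [0.09,0,0],
    [0.09,0,0],
    [0.09,0,0],
    [0.09,0,0],
    [0.09,0,0],
    [0.09,0,0],
    [0.09,0,0],
    [0.09,0,0],
    [0.09,0,0],
    [0.09,0,0],
  ],
)

```text
clock: 5.4
position: [0.6436, -0.2495, 0.1463]
tool_rot: [2.682, 1.563, 0.969]
force: [0.0, 0.6, -2.2]
grip_width: 0.0357
```

Emit:
arm_command(
  delta_pos=[
    [0,0,0],
    [0,0,0],
  ],
  rotation=[
    [0,0,0],
    [0,0,0],
  ],
)

```text
clock: 5.6
position: [0.6444, -0.2498, 0.1472]
tool_rot: [2.715, 1.561, 1.001]
force: [0.6, -0.7, -2.7]
grip_width: 0.0356
```

```bash
python3 plan.py 0.6413 -0.2468 0.032 -0.138 0.5
```

```text
t 5.60 pos [ 0.6444 -0.2498  0.1472] psi -0.143 q [ 0.51  0.75 -0.37  1.48  0.29  0.97 -0.08] F [ 0.6 -0.7 -2.7] w 0.0356 N 8
P [[0.48,-0.02,-0.01],[0.48,-0.02,-0.01],[0.48,-0.02,-0.01],[0.48,-0.02,-0.01],[0.48,-0.02,-0.01],[0.48,-0.02,-0.01],[0.48,-0.01,-0.01],[0.48,-0.01,-0.01]] 
R [[-0.01,-0.01,0],[-0.01,-0.01,0],[-0.01,-0.01,0],[-0.01,-0.01,0],[-0.01,-0.01,0],[-0.01,-0.01,0],[-0.01,-0.01,0],[-0.01,-0.01,0]]
```

Emit:
arm_command(
  delta_pos=[
    [0.48,-0.02,-0.01],
    [0.48,-0.02,-0.01],
    [0.48,-0.02,-0.01],
    [0.48,-0.02,-0.01],
    [0.48,-0.02,-0.01],
    [0.48,-0.02,-0.01],
    [0.48,-0.01,-0.01],
    [0.4,0,0],
    [0,0,0],
  ],
  rotation=[
    [0,-0.03,0],
    [0,-0.03,0],
    [0,-0.02,0],
    [0,-0.01,0],
    [0,0,0],
    [0,0,0],
    [0,0,0],
    [0,0,0],
    [0,0,0],
  ],
)

```text
clock: 6.5
position: [0.6387, -0.2456, 0.0245]
tool_rot: [1.101, 1.568, -0.612]
force: [-1.2, -0.0, 7.3]
grip_width: 0.0355
```

```bash
python3 plan.py 0.6413 -0.2468 0.0295 -0.138 0.5
```

```text
t 6.50 pos [ 0.6387 -0.2456  0.0245] psi -0.141 q [ 0.48  0.89 -0.32  1.54  0.36  0.76 -0.14] F [-1.2 -0.   7.3] w 0.0355 N 1
P [[-0.17,0.09,0.03]] 
R [[-0.03,0.01,-0.02]]
```

Emit:
arm_command(
  delta_pos=[
    [0,0,0],
    [0,0,0],
    [0,0,0],
    [-0.3,0,0],
    [-0.8,0,0],
    [-0.8,0,0],
    [-0.8,0,0],
    [-0.8,0,0],
    [-0.4,0,0],
  ],
  rotation=[
    [0,0,0],
    [0,0,0],
    [0,0,0],
    [0,0,0],
    [0,0,0],
    [0,0,0],
    [0,0,0],
    [0,0,0],
    [0,0,0],
  ],
  gripper=-0.25,
)

```text
clock: 7.4
position: [0.6383, -0.2452, 0.1464]
tool_rot: [1.193, 1.569, -0.519]
force: [-0.5, -0.6, 0.0]
grip_width: 0.0536
```

```bash
python3 plan.py 0.448 0.061 0.09 0.1 0.8
```

```text
t 7.40 pos [ 0.6383 -0.2452  0.1464] psi -0.141 q [ 0.5   0.74 -0.37  1.5   0.3   0.96 -0.09] F [-0.5 -0.6  0. ] w 0.0536 N 16
P [[0.12,-0.48,-0.58],[0.12,-0.47,-0.58],[0.12,-0.46,-0.59],[0.12,-0.46,-0.6],[0.12,-0.45,-0.6],[0.12,-0.44,-0.61],[0.12,-0.43,-0.62],[0.12,-0.42,-0.62],[0.12,-0.41,-0.63],[0.12,-0.4,-0.64]] 
R [[-0.14,0,0],[-0.14,0,0],[-0.14,0,0],[-0.14,0,0],[-0.14,0,0],[-0.14,0,0],[-0.14,0,0],[-0.14,0,0],[-0.14,0,0],[-0.14,0,0]]
P [[0.12,-0.39,-0.64],[0.12,-0.38,-0.65],[0.12,-0.37,-0.65],[0.12,-0.36,-0.66],[0.12,-0.35,-0.66],[0.12,-0.34,-0.67]] 
R [[-0.14,0,0],[-0.14,0,0],[-0.14,0,0],[-0.14,0,0],[-0.14,0,0],[-0.14,0,0]]
```

Emit:
arm_command(
  delta_pos=[
    [0,-0.48,-0.58],
    [0,-0.47,-0.58],
    [0,-0.46,-0.59],
    [0.12,-0.46,-0.6],
    [0.12,-0.45,-0.6],
    [0.12,-0.44,-0.61],
    [0.12,-0.43,-0.62],
    [0.12,-0.42,-0.62],
    [0.12,-0.41,-0.63],
    [0.12,-0.4,-0.64],
  ],
  rotation=[
    [-0.14,0,0],
    [-0.14,0,0],
    [-0.14,0,0],
    [-0.14,0,0],
    [-0.14,0,0],
    [-0.14,0,0],
    [-0.14,0,0],
    [-0.14,0,0],
    [-0.14,0,0],
    [-0.14,0,0],
  ],
)

```text
clock: 8.4
position: [0.5165, -0.0504, 0.1234]
tool_rot: [1.104, 1.561, -0.461]
force: [-0.5, 0.4, 0.3]
grip_width: 0.0532
```

Emit:
arm_command(
  delta_pos=[
    [0.12,-0.39,-0.64],
    [0.12,-0.38,-0.65],
    [0.12,-0.37,-0.65],
    [0.12,-0.36,-0.66],
    [0.12,-0.35,-0.66],
    [0.12,-0.3,-0.5],
    [0,0,0],
  ],
  rotation=[
    [-0.14,0,0],
    [-0.14,0,0],
    [-0.14,0,0],
    [-0.14,0,0],
    [-0.14,0,0],
    [-0.14,0,0],
    [0,0,0],
  ],
)

```text
clock: 9.1
position: [0.443, 0.0657, 0.1008]
tool_rot: [1.104, 1.56, -0.365]
force: [0.9, -0.2, -0.6]
grip_width: 0.0533
```

```bash
python3 plan.py 0.448 0.061 0.012 0.1 0.5
python3 - <<'E'
from fit import *
r=[]
for n,(x,y) in(('top',(.448,.061)),('side',(.448,.061)),('top',(.64,-.2)),('side',(.64,-.2))):
    c=Cam(n); im=c.grab(); u,v=c.proj([[x,y,.02]])[0].astype(int); x0,y0=u-32,v-32
    q=cv2.resize(im[y0:v+32,x0:u+32],None,fx=6,fy=6,interpolation=cv2.INTER_CUBIC); overlay(c,q,[.448,.061,0],M['sg'],6,x0,y0); r.append(cv2.convertScaleAbs(q,alpha=1.4,beta=10))
cv2.imwrite('pics/c2.png',cv2.resize(np.vstack([np.hstack(r[:2]),np.hstack(r[2:])]),None,fx=.75,fy=.75))
E
```

```text
t 9.10 pos [0.443  0.0657 0.1008] psi 0.101 q [ 0.04  0.51 -0.41  2.16  0.41  0.54 -0.58] F [ 0.9 -0.2 -0.6] w 0.0533 N 6
P [[0.49,0.02,0.03],[0.49,0.02,0.03],[0.49,0.02,0.03],[0.49,0.02,0.03],[0.49,0.02,0.03],[0.49,0.02,0.03]] 
R [[0,0.01,-0.02],[0,0.01,-0.02],[0,0.01,-0.02],[0,0.01,-0.02],[0,0.01,-0.02],[0,0.01,-0.02]]
```

View pics/c2.png

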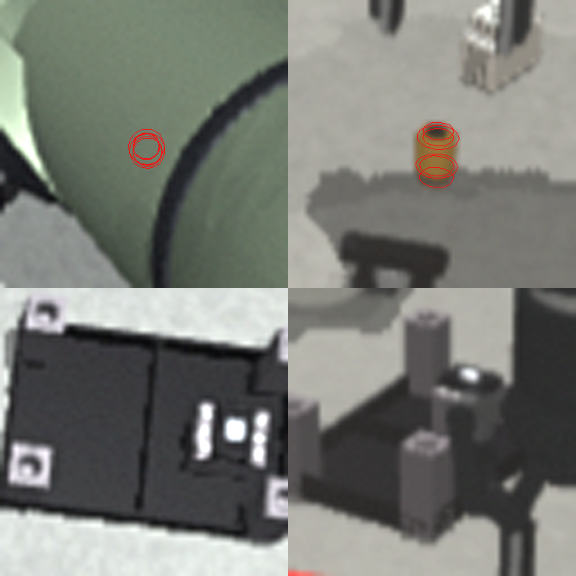

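The contactor stands upright in the −y compartment, and the gland overlay matches. Descending on the small gland.

Emit:
arm_command(
  delta_pos=[
    [0.49,0.02,0.03],
    [0.49,0.02,0.03],
    [0.49,0.02,0.03],
    [0.49,0.02,0.03],
    [0.49,0.02,0.03],
    [0.28,0.02,0.03],
    [0,0,0],
  ],
  rotation=[
    [0,0,-0.02],
    [0,0,-0.02],
    [0,0,-0.02],
    [0,0,-0.02],
    [0,0,-0.02],
    [0,0,0],
    [0,0,0],
  ],
)

```text
clock: 10.0
position: [0.4538, 0.0523, 0.0173]
tool_rot: [0.543, 1.563, -0.942]
force: [-1.0, 1.0, 0.0]
grip_width: 0.0534
```

```bash
python3 plan.py 0.448 0.061 0.018 0.1 0.5
```

```text
t 10.00 pos [0.4538 0.0523 0.0173] psi 0.086 q [-0.04  0.68 -0.28  2.16  0.54  0.36 -0.67] F [-1.  1.  0.] w 0.0534 N 1
P [[-0.03,-0.17,-0.3]] 
R [[-0.13,0.07,-0.04]]
```

Emit:
arm_command(
  delta_pos=[
    [-0.02,-0.1,-0.18],
    [-0.02,-0.07,-0.12],
    [0,0,0],
    [0,0,0],
  ],
  rotation=[
    [-0.1,0.05,-0.03],
    [0,0,0],
    [0,0,0],
    [0,0,0],
  ],
)

```text
clock: 10.4
position: [0.4482, 0.0614, 0.0203]
tool_rot: [1.26, 1.568, -0.214]
force: [-0.2, -1.1, 0.7]
grip_width: 0.0533
```

```bash
python3 plan.py 0.448 0.061 0.018 0.1 0.5
```

```text
t 10.40 pos [0.4482 0.0614 0.0203] psi 0.097 q [-0.05  0.67 -0.29  2.17  0.53  0.36 -0.68] F [-0.2 -1.1  0.7] w 0.0533 N 1
P [[0.08,-0.01,0.01]] 
R [[-0.03,0.01,-0.03]]
```

Emit:
arm_command(
  delta_pos=[
    [0.08,0,0],
    [0.02,0,0],
    [0.02,0,0],
    [0.02,0,0],
    [0,0,0],
    [0,0,0],
    [0,0,0],
    [0,0,0],
  ],
  rotation=[
    [0,0,0],
    [0,0,0],
    [0,0,0],
    [0,0,0],
    [0,0,0],
    [0,0,0],
    [0,0,0],
    [0,0,0],
  ],
  gripper=1,
)

```text
clock: 11.2
position: [0.4487, 0.0614, 0.0177]
tool_rot: [1.2, 1.565, -0.274]
force: [-0.5, 0.0, 2.2]
grip_width: 0.0204
```

Emit:
arm_command(
  delta_pos=[
    [-0.4,0,0],
    [-0.8,0,0],
    [-0.8,0,0],
    [-0.8,0,0],
    [-0.8,0,0],
    [-0.4,0,0],
  ],
  rotation=[
    [0,0,0],
    [0,0,0],
    [0,0,0],
    [0,0,0],
    [0,0,0],
    [0,0,0],
  ],
)

```text
clock: 11.8
position: [0.4462, 0.0617, 0.1441]
tool_rot: [0.218, 1.568, -1.254]
force: [0.3, -0.5, -0.4]
grip_width: 0.0206
```

```bash
python3 plan.py 0.6533 -0.1596 0.13 -0.138 0.75
```

```text
t 11.80 pos [0.4462 0.0617 0.1441] psi 0.099 q [ 0.11  0.44 -0.48  2.12  0.34  0.65 -0.5 ] F [ 0.3 -0.5 -0.4] w 0.0206 N 14
P [[0.04,0.44,0.57],[0.03,0.45,0.57],[0.03,0.46,0.56],[0.03,0.47,0.55],[0.03,0.48,0.54],[0.03,0.49,0.53],[0.03,0.49,0.53],[0.03,0.5,0.52],[0.03,0.51,0.51],[0.03,0.52,0.5]] 
R [[0.16,0,0],[0.16,0,0],[0.16,0,0],[0.16,0,0],[0.16,0,0],[0.16,0,0],[0.16,0,0],[0.16,0,0],[0.16,0,0],[0.16,0,0]]
P [[0.03,0.53,0.49],[0.03,0.54,0.48],[0.03,0.55,0.47],[0.03,0.55,0.46]] 
R [[0.16,0,0],[0.16,0,0],[0.16,0,0],[0.16,0,0]]
```

Emit:
arm_command(
  delta_pos=[
    [0,0.44,0.57],
    [0,0.45,0.57],
    [0,0.46,0.56],
    [0,0.47,0.55],
    [0,0.48,0.54],
    [0,0.49,0.53],
    [0,0.49,0.53],
    [0,0.5,0.52],
    [0,0.51,0.51],
    [0,0.52,0.5],
  ],
  rotation=[
    [0.16,0,0],
    [0.16,0,0],
    [0.16,0,0],
    [0.16,0,0],
    [0.16,0,0],
    [0.16,0,0],
    [0.16,0,0],
    [0.16,0,0],
    [0.16,0,0],
    [0.16,0,0],
  ],
)

```text
clock: 12.8
position: [0.5973, -0.101, 0.1569]
tool_rot: [1.678, 1.565, 0.038]
force: [-0.1, -0.6, -0.3]
grip_width: 0.0202
```

Emit:
arm_command(
  delta_pos=[
    [0,0.53,0.49],
    [0,0.54,0.48],
    [0,0.5,0.4],
    [0,0.2,0.15],
    [0,0,0],
    [0,0,0],
  ],
  rotation=[
    [0.16,0,0],
    [0.16,0,0],
    [0.16,0,0],
    [0.16,0,0],
    [0,0,0],
    [0,0,0],
  ],
)

```text
clock: 13.4
position: [0.6466, -0.1546, 0.1611]
tool_rot: [2.324, 1.565, 0.611]
force: [0.3, 0.9, 0.0]
grip_width: 0.0204
```

```bash
python3 plan.py 0.6533 -0.1596 0.03 -0.138 0.5
```

```text
t 13.40 pos [ 0.6466 -0.1546  0.1611] psi -0.142 q [ 0.39  0.7  -0.38  1.55  0.29  0.95 -0.22] F [0.3 0.9 0. ] w 0.0204 N 9
P [[0.49,0.02,0.02],[0.49,0.03,0.02],[0.49,0.03,0.02],[0.49,0.03,0.02],[0.49,0.03,0.02],[0.49,0.03,0.02],[0.49,0.03,0.02],[0.49,0.03,0.02],[0.49,0.03,0.02]] 
R [[0,0,0],[0,0,0],[0,0,0],[0,0,0],[0,0,0],[0,0,0],[0,0,0],[0,0,0],[0,0,0]]
```

Emit:
arm_command(
  delta_pos=[
    [0.49,0.03,0.02],
    [0.49,0.03,0.02],
    [0.49,0.03,0.02],
    [0.49,0.03,0.02],
    [0.49,0.03,0.02],
    [0.49,0.03,0.02],
    [0.49,0.03,0.02],
    [0.4,0.03,0.02],
    [0.2,0,0],
    [0,0,0],
  ],
  rotation=[
    [0,-0.01,0],
    [0,-0.01,0],
    [0,-0.01,0],
    [0,0,0],
    [0,0,0],
    [0,0,0],
    [0,0,0],
    [0,0,0],
    [0,0,0],
    [0,0,0],
  ],
)

```text
clock: 14.4
position: [0.6516, -0.1577, 0.0278]
tool_rot: [3.025, 1.569, 1.316]
force: [-0.4, -0.2, -0.8]
grip_width: 0.0201
```

```bash
python3 plan.py 0.6533 -0.1596 0.0217 -0.138 0.5
```

```text
t 14.40 pos [ 0.6516 -0.1577  0.0278] psi -0.138 q [ 0.35  0.87 -0.32  1.58  0.37  0.74 -0.27] F [-0.4 -0.2 -0.8] w 0.0201 N 1
P [[0.2,0.07,0.05]] 
R [[0,-0.02,0]]
```

Emit:
arm_command(
  delta_pos=[
    [0.08,0.03,0.02],
    [0.08,0.02,0.02],
    [0.06,0,0],
    [0.03,0,0],
    [0,0,0],
  ],
  rotation=[
    [0,0,0],
    [0,0,0],
    [0,0,0],
    [0,0,0],
    [0,0,0],
  ],
)

```text
clock: 14.9
position: [0.6542, -0.1594, 0.0221]
tool_rot: [2.03, 1.567, 0.321]
force: [-0.3, 0.3, -0.5]
grip_width: 0.0207
```

```bash
python3 plan.py 0.6533 -0.1596 0.0217 -0.138 0.5
```

```text
t 14.90 pos [ 0.6542 -0.1594  0.0221] psi -0.138 q [ 0.35  0.88 -0.32  1.58  0.37  0.74 -0.27] F [-0.3  0.3 -0.5] w 0.0207 N 1
P [[0.01,-0.03,0.01]] 
R [[0,-0.01,-0.03]]
```

Emit:
arm_command(
  delta_pos=[
    [0.04,0,0],
    [0.03,0,0],
    [0.02,0,0],
  ],
  rotation=[
    [0,0,0],
    [0,0,0],
    [0,0,0],
  ],
)

```text
clock: 15.2
position: [0.6544, -0.1595, 0.0217]
tool_rot: [1.8, 1.567, 0.09]
force: [-3.4, 0.1, 6.2]
grip_width: 0.0203
```

Emit:
arm_command(
  delta_pos=[
    [0,0,0],
    [0,0,0],
    [0,0,0],
    [-0.2,0,0],
    [-0.6,0,0],
    [-0.8,0,0],
    [-0.8,0,0],
    [-0.8,0,0],
    [-0.8,0,0],
    [-0.2,0,0],
  ],
  rotation=[
    [0,0,0],
    [0,0,0],
    [0,0,0],
    [0,0,0],
    [0,0,0],
    [0,0,0],
    [0,0,0],
    [0,0,0],
    [0,0,0],
    [0,0,0],
  ],
  gripper=0,
)

```text
clock: 16.2
position: [0.6542, -0.1592, 0.1593]
tool_rot: [1.745, 1.564, 0.036]
force: [-0.5, 0.1, -0.8]
grip_width: 0.0424
```

```bash
python3 plan.py 0.4544 -0.0547 0.09 -0.27 0.7
```

```text
t 16.20 pos [ 0.6542 -0.1592  0.1593] psi -0.138 q [ 0.39  0.71 -0.38  1.53  0.3   0.96 -0.22] F [-0.5  0.1 -0.8] w 0.0424 N 12
P [[0.19,-0.59,-0.21],[0.19,-0.59,-0.2],[0.19,-0.6,-0.2],[0.19,-0.6,-0.19],[0.19,-0.6,-0.18],[0.19,-0.6,-0.18],[0.19,-0.6,-0.17],[0.19,-0.6,-0.17],[0.19,-0.61,-0.16],[0.19,-0.61,-0.15]] 
R [[0.1,0,-0.01],[0.1,0,-0.01],[0.1,0,-0.01],[0.1,0,-0.01],[0.1,0,-0.01],[0.1,0,-0.01],[0.1,0,-0.01],[0.1,0,-0.01],[0.1,0,-0.01],[0.1,0,-0.01]]
P [[0.19,-0.61,-0.15],[0.19,-0.61,-0.14]] 
R [[0.1,0,-0.01],[0.1,0,-0.01]]
```

Emit:
arm_command(
  delta_pos=[
    [0,-0.59,-0.21],
    [0,-0.59,-0.2],
    [0,-0.6,-0.2],
    [0.1,-0.6,-0.19],
    [0.25,-0.6,-0.18],
    [0.3,-0.6,-0.18],
    [0.3,-0.6,-0.17],
    [0.3,-0.6,-0.17],
    [0.3,-0.61,-0.16],
    [0.3,-0.61,-0.15],
  ],
  rotation=[
    [0.1,0,0],
    [0.1,0,0],
    [0.1,0,0],
    [0.1,0,0],
    [0.1,0,0],
    [0.1,0,0],
    [0.1,0,0],
    [0.1,0,0],
    [0.1,0,0],
    [0.1,0,0],
  ],
  gripper=-0.25,
)

```text
clock: 17.2
position: [0.484, -0.0707, 0.109]
tool_rot: [1.69, 1.553, -0.129]
force: [0.6, -0.1, -0.8]
grip_width: 0.0535
```

Emit:
arm_command(
  delta_pos=[
    [0.2,-0.6,-0.15],
    [0,-0.4,-0.1],
    [0,0,0],
    [0,0,0],
  ],
  rotation=[
    [0.1,0,0],
    [0.1,0,0],
    [0,0,0],
    [0,0,0],
  ],
)

```text
clock: 17.6
position: [0.4541, -0.0547, 0.1032]
tool_rot: [1.665, 1.554, -0.174]
force: [0.9, 0.7, 0.6]
grip_width: 0.0533
```

```bash
python3 plan.py 0.4544 -0.0547 0.024 -0.27 0.5
```

```text
t 17.60 pos [ 0.4541 -0.0547  0.1032] psi -0.269 q [ 0.25  0.5  -0.33  2.15  0.32  0.52 -0.6 ] F [0.9 0.7 0.6] w 0.0533 N 6
P [[0.44,-0.01,0],[0.44,0,0],[0.44,0,0],[0.44,0,0],[0.44,0,0],[0.44,0,0]] 
R [[0,0,-0.03],[0,0,-0.03],[0,0,-0.03],[0,0,-0.03],[0,0,-0.03],[0,0,-0.03]]
```

Emit:
arm_command(
  delta_pos=[
    [0.44,0,0],
    [0.44,0,0],
    [0.44,0,0],
    [0.44,0,0],
    [0.44,0,0],
    [0.3,0,0],
    [0,0,0],
    [0,0,0],
  ],
  rotation=[
    [0,0,-0.03],
    [0,0,-0.03],
    [0,0,-0.03],
    [0,0,-0.03],
    [0,0,-0.03],
    [0,0,0],
    [0,0,0],
    [0,0,0],
  ],
)

```text
clock: 18.4
position: [0.4562, -0.056, 0.0201]
tool_rot: [-2.075, 1.569, 2.368]
force: [0.2, -0.3, -0.6]
grip_width: 0.0539
```

```bash
python3 plan.py 0.4544 -0.0547 0.024 -0.27 0.5
```

```text
t 18.40 pos [ 0.4562 -0.056   0.0201] psi -0.270 q [ 0.17  0.67 -0.23  2.16  0.42  0.35 -0.67] F [ 0.2 -0.3 -0.6] w 0.0539 N 1
P [[-0.13,-0.07,-0.03]] 
R [[0,-0.01,0.02]]
```

Emit:
arm_command(
  delta_pos=[
    [-0.12,-0.06,-0.03],
    [0,0,0],
  ],
  rotation=[
    [0,0,0],
    [0,0,0],
  ],
)

```text
clock: 18.6
position: [0.4548, -0.0545, 0.0244]
tool_rot: [-2.302, 1.569, 2.141]
force: [-0.1, 0.6, -0.3]
grip_width: 0.0536
```

Emit:
arm_command(
  delta_pos=[
    [0,0,0],
    [0.02,0,0],
    [0.02,0,0],
    [0.02,0,0],
    [0,0,0],
    [0,0,0],
    [0,0,0],
    [0,0,0],
  ],
  rotation=[
    [0,0,0],
    [0,0,0],
    [0,0,0],
    [0,0,0],
    [0,0,0],
    [0,0,0],
    [0,0,0],
    [0,0,0],
  ],
  gripper=1,
)

```text
clock: 19.4
position: [0.4556, -0.0548, 0.0253]
tool_rot: [2.063, 1.568, 0.222]
force: [0.0, 0.6, -1.4]
grip_width: 0.0236
```

Emit:
arm_command(
  delta_pos=[
    [-0.4,0,0],
    [-0.8,0,0],
    [-0.9,0,0],
    [-0.9,0,0],
    [-0.9,0,0],
    [-0.8,0,0],
  ],
  rotation=[
    [0,0,0],
    [0,0,0],
    [0,0,0],
    [0,0,0],
    [0,0,0],
    [0,0,0],
  ],
)

```text
clock: 20.0
position: [0.4528, -0.0542, 0.1723]
tool_rot: [-1.594, 1.567, 2.85]
force: [0.2, -1.0, -0.5]
grip_width: 0.0235
```

```bash
python3 plan.py 0.6174 0.1369 0.18 -0.184 0.7
```

```text
t 20.00 pos [ 0.4528 -0.0542  0.1723] psi -0.268 q [ 0.32  0.39 -0.41  2.08  0.23  0.72 -0.51] F [ 0.2 -1.  -0.5] w 0.0235 N 13
P [[-0.02,0.28,-0.58],[-0.02,0.28,-0.58],[-0.02,0.28,-0.58],[-0.02,0.29,-0.58],[-0.02,0.29,-0.58],[-0.02,0.3,-0.58],[-0.02,0.3,-0.57],[-0.02,0.3,-0.57],[-0.02,0.31,-0.57],[-0.02,0.31,-0.57]] 
R [[-0.06,0,0],[-0.06,0,0],[-0.06,0,0],[-0.06,0,0],[-0.06,0,0],[-0.06,0,0],[-0.06,0,0],[-0.06,0,0],[-0.06,0,0],[-0.06,0,0]]
P [[-0.02,0.31,-0.57],[-0.02,0.32,-0.56],[-0.02,0.32,-0.56]] 
R [[-0.06,0,0],[-0.06,0,0],[-0.06,0,0]]
```

Emit:
arm_command(
  delta_pos=[
    [0,0.28,-0.58],
    [0,0.28,-0.58],
    [0,0.28,-0.58],
    [0,0.29,-0.58],
    [0,0.29,-0.58],
    [0,0.3,-0.58],
    [0,0.3,-0.57],
    [0,0.3,-0.57],
    [0,0.31,-0.57],
    [0,0.31,-0.57],
  ],
  rotation=[
    [-0.06,0,0],
    [-0.06,0,0],
    [-0.06,0,0],
    [-0.06,0,0],
    [-0.06,0,0],
    [-0.06,0,0],
    [-0.06,0,0],
    [-0.06,0,0],
    [-0.06,0,0],
    [-0.06,0,0],
  ],
)

```text
clock: 21.0
position: [0.5839, 0.1011, 0.1778]
tool_rot: [-1.12, 1.568, -2.892]
force: [0.3, -0.1, -1.3]
grip_width: 0.0234
```

Emit:
arm_command(
  delta_pos=[
    [0,0.3,-0.5],
    [0,0.25,-0.4],
    [0,0.1,-0.2],
    [0,0,0],
    [0,0,0],
  ],
  rotation=[
    [-0.06,0,0],
    [-0.06,0,0],
    [-0.06,0,0],
    [0,0,0],
    [0,0,0],
  ],
)

```text
clock: 21.5
position: [0.6098, 0.1359, 0.1763]
tool_rot: [-1.428, 1.564, 3.108]
force: [0.7, -0.3, -1.1]
grip_width: 0.0234
```

```bash
python3 plan.py 0.6174 0.1369 0.05 -0.184 0.5
```

```text
t 21.50 pos [0.6098 0.1359 0.1763] psi -0.176 q [-0.04  0.63 -0.41  1.64  0.29  0.94 -0.73] F [ 0.7 -0.3 -1.1] w 0.0234 N 9
P [[0.47,0.03,-0.01],[0.47,0.03,-0.01],[0.47,0.03,-0.01],[0.47,0.03,-0.01],[0.47,0.03,-0.01],[0.47,0.03,-0.01],[0.47,0.03,-0.01],[0.47,0.03,-0.01],[0.47,0.03,-0.01]] 
R [[0.01,0,0.01],[0.01,0,0.01],[0.01,0,0.01],[0.01,0,0.01],[0.01,0,0.01],[0.01,0,0.01],[0.01,0,0.01],[0.01,0,0.01],[0.01,0,0.01]]
```

Emit:
arm_command(
  delta_pos=[
    [0.47,0.03,0],
    [0.47,0.03,0],
    [0.47,0.03,0],
    [0.47,0.03,0],
    [0.47,0.03,0],
    [0.47,0.03,0],
    [0.47,0.03,0],
    [0.4,0.03,0],
    [0.2,0,0],
    [0,0,0],
  ],
  rotation=[
    [0.01,0,0.01],
    [0.01,0,0.01],
    [0.01,0,0.01],
    [0.01,0,0.01],
    [0.01,0,0.01],
    [0.01,0,0.01],
    [0,0,0],
    [0,0,0],
    [0,0,0],
    [0,0,0],
  ],
)

```text
clock: 22.5
position: [0.6149, 0.1319, 0.0472]
tool_rot: [-0.787, 1.566, -2.543]
force: [0.1, -0.4, -0.8]
grip_width: 0.0234
```

```bash
python3 plan.py 0.6174 0.1369 0.041 -0.184 0.5
```

```text
t 22.50 pos [0.6149 0.1319 0.0472] psi -0.185 q [-0.08  0.8  -0.35  1.7   0.38  0.72 -0.8 ] F [ 0.1 -0.4 -0.8] w 0.0234 N 1
P [[0.2,0.05,-0.18]] 
R [[-0.01,0.03,0.03]]
```

Emit:
arm_command(
  delta_pos=[
    [0.06,0.05,-0.14],
    [0.06,0,0],
    [0.05,0,0],
    [0.04,0,0],
    [0,0,0],
  ],
  rotation=[
    [0,0,0],
    [0,0,0],
    [0,0,0],
    [0,0,0],
    [0,0,0],
  ],
)

```text
clock: 23.0
position: [0.6185, 0.1366, 0.0421]
tool_rot: [-0.353, 1.569, -2.108]
force: [0.3, -0.0, -1.3]
grip_width: 0.0235
```

Emit:
arm_command(
  delta_pos=[
    [0.04,0,0],
    [0.03,0,0],
    [0.03,0,0],
  ],
  rotation=[
    [0,0,0],
    [0,0,0],
    [0,0,0],
  ],
)

```text
clock: 23.3
position: [0.6187, 0.1365, 0.0406]
tool_rot: [0.061, 1.569, -1.695]
force: [-7.8, -2.3, 22.4]
grip_width: 0.0232
```

Emit:
arm_command(
  delta_pos=[
    [0,0,0],
    [0,0,0],
    [0,0,0],
    [-0.2,0,0],
    [-0.6,0,0],
    [-0.8,0,0],
    [-0.8,0,0],
    [-0.8,0,0],
    [-0.8,0,0],
    [-0.2,0,0],
  ],
  rotation=[
    [0,0,0],
    [0,0,0],
    [0,0,0],
    [0,0,0],
    [0,0,0],
    [0,0,0],
    [0,0,0],
    [0,0,0],
    [0,0,0],
    [0,0,0],
  ],
  gripper=0,
)

```text
clock: 24.3
position: [0.6181, 0.1367, 0.1725]
tool_rot: [-0.496, 1.568, -2.252]
force: [0.3, 0.0, 0.6]
grip_width: 0.0426
```

```bash
python3 plan.py 0.4323 -0.27 0.12 -0.3 0.8
```

```text
t 24.30 pos [0.6181 0.1367 0.1725] psi -0.185 q [-0.04  0.64 -0.41  1.63  0.3   0.94 -0.74] F [0.3 0.  0.6] w 0.0426 N 19
P [[0.09,-0.19,0.76],[0.09,-0.18,0.76],[0.09,-0.18,0.76],[0.09,-0.18,0.76],[0.09,-0.17,0.77],[0.09,-0.17,0.77],[0.09,-0.16,0.77],[0.09,-0.16,0.77],[0.09,-0.15,0.77],[0.09,-0.15,0.77]] 
R [[0.06,0,0],[0.06,0,0],[0.06,0,0],[0.06,0,0],[0.06,0,0],[0.06,0,0],[0.06,0,0],[0.06,0,0],[0.06,0,0],[0.06,0,0]]
P [[0.09,-0.14,0.77],[0.09,-0.14,0.77],[0.09,-0.13,0.77],[0.09,-0.13,0.77],[0.09,-0.12,0.77],[0.09,-0.12,0.78],[0.09,-0.11,0.78],[0.09,-0.11,0.78],[0.09,-0.11,0.78]] 
R [[0.06,0,0],[0.06,0,0],[0.06,0,0],[0.06,0,0],[0.06,0,0],[0.06,0,0],[0.06,0,0],[0.06,0,0],[0.06,0,0]]
```

Emit:
arm_command(
  delta_pos=[
    [0.05,-0.19,0.76],
    [0.05,-0.18,0.76],
    [0.05,-0.18,0.76],
    [0.05,-0.18,0.76],
    [0.05,-0.17,0.77],
    [0.05,-0.17,0.77],
    [0.05,-0.16,0.77],
    [0.05,-0.16,0.77],
    [0.05,-0.15,0.77],
    [0.05,-0.15,0.77],
  ],
  rotation=[
    [0.06,0,0],
    [0.06,0,0],
    [0.06,0,0],
    [0.06,0,0],
    [0.06,0,0],
    [0.06,0,0],
    [0.06,0,0],
    [0.06,0,0],
    [0.06,0,0],
    [0.06,0,0],
  ],
  gripper=-0.5,
)

```text
clock: 25.3
position: [0.5156, -0.0815, 0.157]
tool_rot: [-1.327, 1.569, 3.14]
force: [0.6, -1.1, -0.2]
grip_width: 0.064
```

Emit:
arm_command(
  delta_pos=[
    [0.09,-0.14,0.77],
    [0.09,-0.14,0.77],
    [0.09,-0.13,0.77],
    [0.09,-0.13,0.77],
    [0.09,-0.12,0.77],
    [0.09,-0.12,0.75],
    [0.09,-0.1,0.6],
    [0.05,0,0.3],
    [0,0,0],
    [0,0,0],
  ],
  rotation=[
    [0.06,0,0],
    [0.06,0,0],
    [0.06,0,0],
    [0.06,0,0],
    [0.06,0,0],
    [0.06,0,0],
    [0.06,0,0],
    [0.06,0,0],
    [0,0,0],
    [0,0,0],
  ],
)

```text
clock: 26.3
position: [0.4407, -0.2417, 0.1343]
tool_rot: [-1.393, 1.566, 3.019]
force: [0.2, -0.7, 0.4]
grip_width: 0.0641
```

```bash
python3 plan.py 0.4323 -0.27 0.1 -0.3 0.6
python3 - <<'E'
from fit import *
r=[]
for n,(x,y) in(('side',(.432,-.27)),('side',(.65,-.16)),('top',(.62,.137)),('side',(.62,.137))):
    c=Cam(n); im=c.grab(); u,v=c.proj([[x,y,.03]])[0].astype(int); x0,y0=u-32,v-32
    q=cv2.resize(im[y0:v+32,x0:u+32],None,fx=5,fy=5,interpolation=cv2.INTER_CUBIC); overlay(c,q,[.4323,-.27,0],M['lg'],5,x0,y0); r.append(cv2.convertScaleAbs(q,alpha=1.4,beta=10))
cv2.imwrite('pics/c3.png',cv2.resize(np.vstack([np.hstack(r[:2]),np.hstack(r[2:])]),None,fx=.9,fy=.9))
E
```

```text
t 26.30 pos [ 0.4407 -0.2417  0.1343] psi -0.301 q [ 0.65  0.51 -0.36  2.    0.28  0.68 -0.18] F [ 0.2 -0.7  0.4] w 0.0641 N 3
P [[0.38,0.01,0.33],[0.38,0.01,0.33],[0.38,0,0.33]] 
R [[0,0,0.01],[0,0,0.01],[0,0,0.01]]
```

View pics/c3.png

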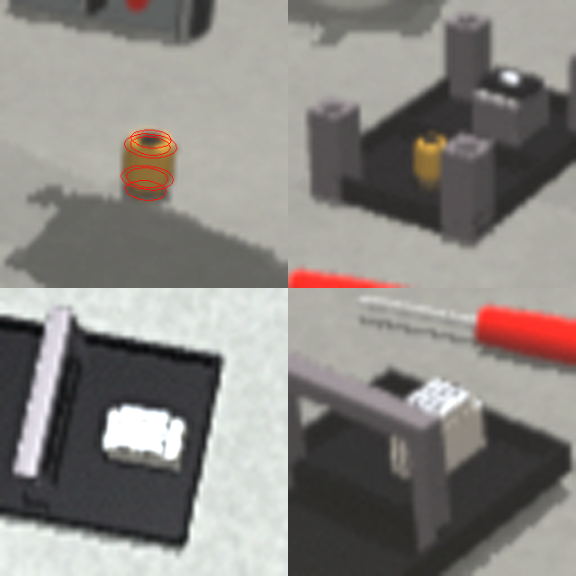

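The small gland stands upright in the post tray next to the contactor, and the terminal block is upright in the −y compartment of the handle tray. The large gland matches its overlay. Descending.

Emit:
arm_command(
  delta_pos=[
    [0.38,0,0.33],
    [0.38,0,0.33],
    [0.4,0,0.2],
    [0.5,0,0.05],
    [0.5,0,0],
    [0.4,0,0],
    [0.4,0,0],
    [0.2,0,0],
    [0,0,0],
  ],
  rotation=[
    [0,0,0],
    [0,0,0],
    [0,0,0],
    [0,0,0],
    [0,0,0],
    [0,0,0],
    [0,0,0],
    [0,0,0],
    [0,0,0],
  ],
)

```text
clock: 27.4
position: [0.43, -0.2706, 0.0296]
tool_rot: [-1.505, 1.563, 2.907]
force: [-0.2, 0.3, 0.0]
grip_width: 0.0639
```

```bash
python3 plan.py 0.4323 -0.27 0.022 -0.3 0.5
```

```text
t 27.40 pos [ 0.43   -0.2706  0.0296] psi -0.300 q [ 0.64  0.7  -0.26  2.03  0.38  0.47 -0.21] F [-0.2  0.3  0. ] w 0.0639 N 1
P [[0.25,0.07,-0.04]] 
R [[0,0,0.07]]
```

Emit:
arm_command(
  delta_pos=[
    [0.15,0.07,-0.04],
    [0.1,0,0],
    [0,0,0],
  ],
  rotation=[
    [0,0,0.05],
    [0,0,0],
    [0,0,0],
  ],
)

```text
clock: 27.7
position: [0.4331, -0.2701, 0.0221]
tool_rot: [-0.527, 1.57, -2.397]
force: [0.3, -0.3, -0.7]
grip_width: 0.0639
```

Emit:
arm_command(
  delta_pos=[
    [0,0,0],
    [0.02,0,0],
    [0.02,0,0],
    [0.02,0,0],
    [0,0,0],
    [0,0,0],
    [0,0,0],
    [0,0,0],
  ],
  rotation=[
    [0,0,0],
    [0,0,0],
    [0,0,0],
    [0,0,0],
    [0,0,0],
    [0,0,0],
    [0,0,0],
    [0,0,0],
  ],
  gripper=1,
)

```text
clock: 28.5
position: [0.4337, -0.2706, 0.0227]
tool_rot: [0.797, 1.568, -1.074]
force: [0.3, 0.9, -0.7]
grip_width: 0.0327
```

Emit:
arm_command(
  delta_pos=[
    [-0.4,0,0],
    [-0.8,0,0],
    [-0.9,0,0],
    [-0.9,0,0],
    [-0.9,0,0],
    [-0.9,0,0],
    [-0.6,0,0],
  ],
  rotation=[
    [0,0,0],
    [0,0,0],
    [0,0,0],
    [0,0,0],
    [0,0,0],
    [0,0,0],
    [0,0,0],
  ],
)

```text
clock: 29.2
position: [0.4319, -0.2688, 0.1932]
tool_rot: [-1.226, 1.569, -3.096]
force: [0.9, 0.3, -0.6]
grip_width: 0.0325
```

```bash
python3 plan.py 0.6376 0.2451 0.19 -0.184 0.8
```

```text
t 29.20 pos [ 0.4319 -0.2688  0.1932] psi -0.299 q [ 0.74  0.43 -0.4   1.94  0.22  0.82 -0.07] F [ 0.9  0.3 -0.6] w 0.0325 N 24
P [[0,0.06,-0.77],[0,0.07,-0.77],[0,0.07,-0.77],[0,0.07,-0.77],[0,0.08,-0.76],[0,0.08,-0.76],[0,0.09,-0.76],[0,0.09,-0.76],[0,0.09,-0.76],[0,0.1,-0.76]] 
R [[-0.05,0,0],[-0.05,0,0],[-0.05,0,0],[-0.05,0,0],[-0.05,0,0],[-0.05,0,0],[-0.05,0,0],[-0.05,0,0],[-0.05,0,0],[-0.05,0,0]]
P [[0,0.1,-0.76],[0,0.1,-0.76],[0,0.11,-0.76],[0,0.11,-0.76],[0,0.11,-0.76],[0,0.12,-0.76],[0,0.12,-0.76],[0,0.13,-0.76],[0,0.13,-0.76],[0,0.13,-0.76]] 
R [[-0.05,0,0],[-0.05,0,0],[-0.05,0,0],[-0.05,0,0],[-0.05,0,0],[-0.05,0,0],[-0.05,0,0],[-0.05,0,0],[-0.05,0,0],[-0.05,0,0]]
P [[0,0.14,-0.76],[0,0.14,-0.76],[0,0.14,-0.76],[0,0.15,-0.75]] 
R [[-0.05,0,0],[-0.05,0,0],[-0.05,0,0],[-0.05,0,0]]
```

Emit:
arm_command(
  delta_pos=[
    [0,0.06,-0.77],
    [0,0.07,-0.77],
    [0,0.07,-0.77],
    [0,0.07,-0.77],
    [0,0.08,-0.76],
    [0,0.08,-0.76],
    [0,0.09,-0.76],
    [0,0.09,-0.76],
    [0,0.09,-0.76],
    [0,0.1,-0.76],
  ],
  rotation=[
    [-0.05,0,0],
    [-0.05,0,0],
    [-0.05,0,0],
    [-0.05,0,0],
    [-0.05,0,0],
    [-0.05,0,0],
    [-0.05,0,0],
    [-0.05,0,0],
    [-0.05,0,0],
    [-0.05,0,0],
  ],
)

```text
clock: 30.2
position: [0.5187, -0.0502, 0.2047]
tool_rot: [0.959, 1.562, -0.861]
force: [-1.2, 0.0, -0.6]
grip_width: 0.0324
```

Emit:
arm_command(
  delta_pos=[
    [0,0.1,-0.76],
    [0,0.1,-0.76],
    [0,0.11,-0.76],
    [0,0.11,-0.76],
    [0,0.11,-0.76],
    [0,0.12,-0.76],
    [0,0.12,-0.76],
    [0,0.13,-0.76],
    [0,0.13,-0.76],
    [0,0.13,-0.76],
  ],
  rotation=[
    [-0.05,0,0],
    [-0.05,0,0],
    [-0.05,0,0],
    [-0.05,0,0],
    [-0.05,0,0],
    [-0.05,0,0],
    [-0.05,0,0],
    [-0.05,0,0],
    [-0.05,0,0],
    [-0.05,0,0],
  ],
)

```text
clock: 31.2
position: [0.6038, 0.1731, 0.2129]
tool_rot: [1.016, 1.56, -0.748]
force: [0.6, 0.2, -1.2]
grip_width: 0.0327
```

```bash
python3 plan.py 0.6376 0.2451 0.18 -0.184 0.8
```

```text
t 31.20 pos [0.6038 0.1731 0.2129] psi -0.194 q [-0.07  0.59 -0.47  1.61  0.32  1.01 -0.83] F [ 0.6  0.2 -1.2] w 0.0327 N 4
P [[0.27,0.16,-0.64],[0.27,0.16,-0.64],[0.27,0.16,-0.64],[0.27,0.17,-0.64]] 
R [[-0.02,0.01,-0.02],[-0.02,0.01,-0.02],[-0.02,0.01,-0.02],[-0.02,0.01,-0.02]]
```

Emit:
arm_command(
  delta_pos=[
    [0.2,0.16,-0.64],
    [0.2,0.16,-0.64],
    [0.2,0.16,-0.55],
    [0.2,0.15,-0.3],
    [0,0,0],
    [0,0,0],
  ],
  rotation=[
    [-0.02,0,-0.02],
    [-0.02,0,-0.02],
    [-0.02,0,-0.02],
    [-0.02,0,-0.02],
    [0,0,0],
    [0,0,0],
  ],
)

```text
clock: 31.8
position: [0.6345, 0.237, 0.1922]
tool_rot: [0.092, 1.567, -1.66]
force: [-0.3, -0.3, -0.5]
grip_width: 0.0326
```

```bash
python3 plan.py 0.6376 0.2451 0.048 -0.184 0.5
```

```text
t 31.80 pos [0.6345 0.237  0.1922] psi -0.181 q [-0.17  0.69 -0.46  1.48  0.34  1.05 -0.88] F [-0.3 -0.3 -0.5] w 0.0326 N 10
P [[0.48,0.01,-0.03],[0.48,0.01,-0.03],[0.48,0.01,-0.03],[0.48,0.01,-0.03],[0.48,0.01,-0.03],[0.48,0.01,-0.03],[0.48,0.01,-0.03],[0.48,0.01,-0.03],[0.48,0.01,-0.03],[0.48,0.01,-0.03]] 
R [[0,0,0],[0,0,0],[0,0,0],[0,0,0],[0,0,0],[0,0,0],[0,0,0],[0,0,0],[0,0,0],[0,0,0]]
```

Emit:
arm_command(
  delta_pos=[
    [0.4,0.03,-0.1],
    [0.48,0.03,-0.1],
    [0.48,0.01,-0.08],
    [0.48,0.01,-0.03],
    [0.48,0.01,-0.03],
    [0.48,0.01,-0.03],
    [0.48,0.01,-0.03],
    [0.48,0.01,-0.03],
    [0.4,0,0],
    [0.2,0,0],
  ],
  rotation=[
    [0,0,0],
    [0,0,0],
    [0,0,0],
    [0,0,0],
    [0,0,0],
    [0,0,0],
    [0,0,0],
    [0,0,0],
    [0,0,0],
    [0,0,0],
  ],
)

```text
clock: 32.8
position: [0.64, 0.2462, 0.0496]
tool_rot: [-0.06, 1.565, -1.814]
force: [0.4, 0.2, 0.0]
grip_width: 0.0328
```

Emit:
arm_command(
  delta_pos=[
    [0,0,0],
    [0,0,0],
  ],
  rotation=[
    [0,0,0],
    [0,0,0],
  ],
)

```text
clock: 33.0
position: [0.6398, 0.2461, 0.0488]
tool_rot: [-0.175, 1.565, -1.929]
force: [0.1, 0.7, -0.9]
grip_width: 0.0328
```

```bash
python3 plan.py 0.6376 0.2451 0.0385 -0.184 0.5
```

```text
t 33.00 pos [0.6398 0.2461 0.0488] psi -0.183 q [-0.21  0.88 -0.4   1.53  0.42  0.83 -0.96] F [ 0.1  0.7 -0.9] w 0.0328 N 1
P [[0.34,-0.07,0.05]] 
R [[0,0.06,0.01]]
```

Emit:
arm_command(
  delta_pos=[
    [0.12,-0.03,0.02],
    [0.12,-0.03,0.02],
    [0.04,0,0],
    [0.03,0,0],
  ],
  rotation=[
    [0,0.05,0],
    [0,0,0],
    [0,0,0],
    [0,0,0],
  ],
)

```text
clock: 33.4
position: [0.6386, 0.2454, 0.0406]
tool_rot: [2.237, 1.569, 0.482]
force: [0.4, -0.1, -0.7]
grip_width: 0.0329
```

Emit:
arm_command(
  delta_pos=[
    [0.03,0,0],
    [0.02,0,0],
  ],
  rotation=[
    [0,0,0],
    [0,0,0],
  ],
)

```text
clock: 33.6
position: [0.6388, 0.2454, 0.0392]
tool_rot: [2.159, 1.569, 0.404]
force: [-0.5, 0.5, -1.1]
grip_width: 0.0327
```

Emit:
arm_command(
  delta_pos=[
    [0.03,0,0],
    [0.02,0,0],
  ],
  rotation=[
    [0,0,0],
    [0,0,0],
  ],
)

```text
clock: 33.8
position: [0.6389, 0.2455, 0.0381]
tool_rot: [2.154, 1.568, 0.399]
force: [-4.7, -1.7, 12.3]
grip_width: 0.0326
```

Emit:
arm_command(
  delta_pos=[
    [0,0,0],
    [0,0,0],
    [0,0,0],
    [-0.2,0,0],
    [-0.6,0,0],
    [-0.9,0,0],
    [-0.9,0,0],
    [-0.9,0,0],
    [-0.9,0,0],
    [-0.8,0,0],
  ],
  rotation=[
    [0,0,0],
    [0,0,0],
    [0,0,0],
    [0,0,0],
    [0,0,0],
    [0,0,0],
    [0,0,0],
    [0,0,0],
    [0,0,0],
    [0,0,0],
  ],
  gripper=-0.1,
)

```text
clock: 34.8
position: [0.6373, 0.2454, 0.2044]
tool_rot: [2.799, 1.57, 1.046]
force: [-0.1, -0.8, -0.0]
grip_width: 0.0473
```

```bash
python3 plan.py 0.6275 0.191 0.18 1.38 0.8
cat > ref.py <<'E'
from fit import *
# refit both trays on fresh pictures: edges by hand from ht-style zoom; show overlay
import sys
P={'post':[0.6473,-0.2032,-0.1376],'hand':[0.6275,0.191,-0.184]}
MT=[box(.124,.184,.018,.018)]+[[(x+a,y+b,z) for z in(0.06,.06) for a,b in((-.012,-.012),(.012,-.012),(.012,.012),(-.012,.012))] for x in(-.05,.05) for y in(-.08,.08)]
MH=[box(.124,.184,.03,.03),box(.106,.014,.092,.092)]
r=[]
for n in('top','side'):
    c=Cam(n); im=c.grab(); cv2.imwrite('pics/%s_%s.png'%(n,sys.argv[1]),im)
    for k,m in(('post',MT),('hand',MH)):
        u,v=c.proj([[P[k][0],P[k][1],.03]])[0].astype(int); x0,y0=u-50,v-37; z=4
        q=cv2.convertScaleAbs(cv2.resize(im[y0:v+37,x0:u+50],None,fx=z,fy=z,interpolation=cv2.INTER_CUBIC),alpha=1.4,beta=10)
        overlay(c,q,P[k],m,z,x0,y0); r.append(q); print(n,k,x0,y0)
cv2.imwrite('pics/ref%s.png'%sys.argv[1],np.vstack([np.hstack(r[:2]),np.hstack(r[2:])]))
E
python3 ref.py 1
```

```text
t 34.80 pos [0.6373 0.2454 0.2044] psi -0.183 q [-0.17  0.69 -0.46  1.45  0.33  1.07 -0.89] F [-0.1 -0.8 -0. ] w 0.0473 N 19
P [[0.04,0,0.1],[0.04,-0.01,0.1],[0.04,-0.02,0.1],[0.04,-0.02,0.09],[0.04,-0.03,0.09],[0.04,-0.04,0.09],[0.04,-0.05,0.09],[0.04,-0.05,0.08],[0.04,-0.06,0.08],[0.04,-0.07,0.07]] 
R [[-0.79,0,0],[-0.79,0,0],[-0.79,0,0],[-0.79,0,0],[-0.79,0,0],[-0.79,0,0],[-0.79,0,0],[-0.79,0,0],[-0.79,0,0],[-0.79,0,0]]
P [[0.04,-0.07,0.07],[0.04,-0.08,0.06],[0.04,-0.08,0.05],[0.04,-0.08,0.05],[0.04,-0.09,0.04],[0.04,-0.09,0.03],[0.04,-0.09,0.02],[0.04,-0.1,0.02],[0.04,-0.1,0.01]] 
R [[-0.79,0,0],[-0.79,0,0],[-0.79,0,0],[-0.79,0,0],[-0.79,0,0],[-0.79,0,0],[-0.79,0,0],[-0.79,0,0],[-0.79,0,0]]
top post 339 107
top hand 200 114
side post 247 119
side hand 183 193
```

View pics/ref1.png

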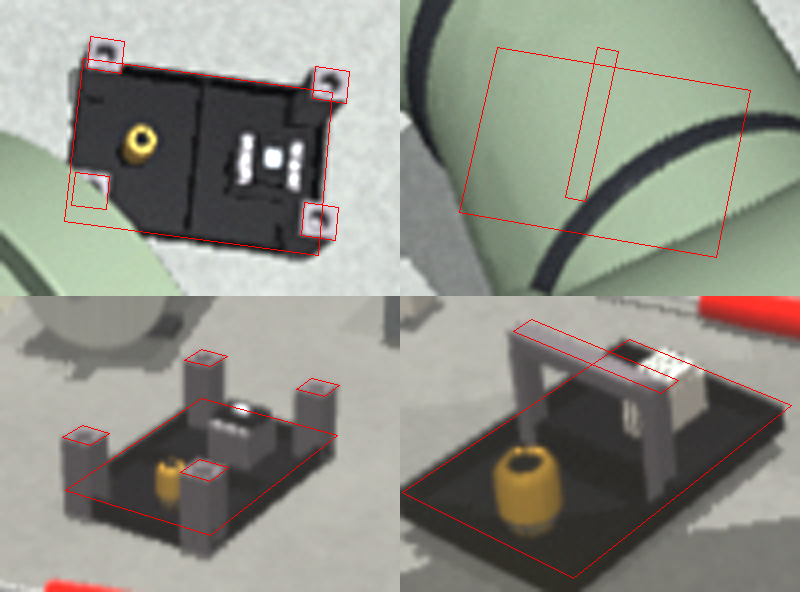

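The large gland stands upright in the +y compartment. Both kits are complete, and the post tray hasn't moved from its fitted pose. Next I'll turn the gripper by 90° above the handle.

Emit:
arm_command(
  delta_pos=[
    [0,0,0.1],
    [0,-0.01,0.1],
    [0,-0.02,0.1],
    [0,-0.02,0.09],
    [0,-0.03,0.09],
    [0,-0.04,0.09],
    [0,-0.05,0.09],
    [0,-0.05,0.08],
    [0,-0.06,0.08],
    [0,-0.07,0.07],
  ],
  rotation=[
    [-0.8,0,0],
    [-0.8,0,0],
    [-0.8,0,0],
    [-0.8,0,0],
    [-0.8,0,0],
    [-0.8,0,0],
    [-0.8,0,0],
    [-0.8,0,0],
    [-0.8,0,0],
    [-0.8,0,0],
  ],
)

```text
clock: 35.9
position: [0.6323, 0.2162, 0.2164]
tool_rot: [1.173, 1.559, 0.292]
force: [0.4, 0.4, 0.8]
grip_width: 0.047
```

Emit:
arm_command(
  delta_pos=[
    [0,-0.07,0.07],
    [0,-0.08,0.06],
    [0,-0.08,0.05],
    [0,-0.08,0.05],
    [0,-0.09,0.04],
    [0,-0.09,0.03],
    [0,-0.09,0.02],
    [0,-0.05,0.02],
    [0,0,0],
    [0,0,0],
  ],
  rotation=[
    [-0.8,0,0],
    [-0.8,0,0],
    [-0.8,0,0],
    [-0.8,0,0],
    [-0.8,0,0],
    [-0.8,0,0],
    [-0.8,0,0],
    [-0.8,0,0],
    [-0.4,0,0],
    [0,0,0],
  ],
)

```text
clock: 36.9
position: [0.6288, 0.1916, 0.2236]
tool_rot: [0.173, 1.556, 0.036]
force: [0.2, 1.0, 0.3]
grip_width: 0.047
```

```bash
python3 plan.py 0.6275 0.192 0.11 1.387 0.6
python3 - <<'E'
from fit import *
S=Cam('side'); x0,y0=183,193
# bar top corners in side view from ref1 (panel origin 400,296, zoom 4): left-near/left-far/right ends
o=np.array([(512,333),(530,321),(655,396),(676,384)],float); uv=(o-[400,296])/4+[x0,y0]-.5
w=S.at(uv,.092); print(w.round(4), w.mean(0).round(4))
E
```

```text
t 36.90 pos [0.6288 0.1916 0.2236] psi 1.434 q [ 0.13  0.72 -0.85  1.51  0.58  1.16  0.61] F [0.2 1.  0.3] w 0.0470 N 7
P [[0.54,0,-0.01],[0.54,0,-0.01],[0.54,0,-0.01],[0.54,0,-0.01],[0.54,0,-0.01],[0.54,0,-0.01],[0.54,0,-0.01]] 
R [[0.06,0.02,0],[0.06,0.02,0],[0.06,0.02,0],[0.06,0.02,0],[0.06,0.02,0],[0.06,0.02,0],[0.06,0.02,0]]
[[0.6807 0.1902 0.092 ]
 [0.6786 0.1758 0.092 ]
 [0.5784 0.2112 0.092 ]
 [0.5739 0.197  0.092 ]] [0.6279 0.1935 0.092 ]
```

Emit:
arm_command(
  delta_pos=[
    [0.54,0.01,0],
    [0.54,0.01,0],
    [0.54,0,0],
    [0.54,0,0],
    [0.54,0,0],
    [0.54,0,0],
    [0.5,0,0],
    [0.2,0,0],
    [0,0,0],
  ],
  rotation=[
    [0.06,0.02,0],
    [0.06,0.02,0],
    [0.06,0.02,0],
    [0.06,0.02,0],
    [0.06,0.02,0],
    [0.06,0.02,0],
    [0.06,0.02,0],
    [0,0,0],
    [0,0,0],
  ],
)

```text
clock: 37.8
position: [0.6286, 0.1921, 0.0941]
tool_rot: [2.85, 1.567, 2.662]
force: [-0.0, -0.2, -0.5]
grip_width: 0.0468
```

```bash
python3 plan.py 0.628 0.1925 0.08 1.387 0.6
```

```text
t 37.80 pos [0.6286 0.1921 0.0941] psi 1.382 q [ 0.08  0.86 -0.76  1.59  0.68  0.97  0.48] F [-0.  -0.2 -0.5] w 0.0468 N 1
P [[0.47,0.01,-0.02]] 
R [[-0.04,-0.03,-0.01]]
```

Emit:
arm_command(
  delta_pos=[
    [0.2,0,0],
    [0.2,0,0],
    [0.05,0,0],
    [0,0,0],
  ],
  rotation=[
    [0,-0.02,0],
    [0,0,0],
    [0,0,0],
    [0,0,0],
  ],
)

```text
clock: 38.2
position: [0.6293, 0.1925, 0.081]
tool_rot: [1.213, 1.569, 1.024]
force: [0.7, 0.8, -0.2]
grip_width: 0.0469
```

Emit:
arm_command(
  delta_pos=[
    [0,0,0],
    [0,0,0],
    [0,0,0],
    [0,0,0],
    [0,0,0],
    [0,0,0],
    [0,0,0],
    [0,0,0],
  ],
  rotation=[
    [0,0,0],
    [0,0,0],
    [0,0,0],
    [0,0,0],
    [0,0,0],
    [0,0,0],
    [0,0,0],
    [0,0,0],
  ],
  gripper=1,
  grip_force=90,
)

```text
clock: 39.0
position: [0.6297, 0.1925, 0.0819]
tool_rot: [0.946, 1.568, 0.757]
force: [-0.3, -0.8, -0.7]
grip_width: 0.0123
```

```bash
python3 plan.py 0.628 0.1925 0.18 1.387 0.3
```

```text
t 39.00 pos [0.6297 0.1925 0.0819] psi 1.382 q [ 0.07  0.88 -0.75  1.59  0.7   0.95  0.47] F [-0.3 -0.8 -0.7] w 0.0123 N 11
P [[-0.3,0,0],[-0.3,0,0],[-0.3,0,0],[-0.3,0,0],[-0.3,0,0],[-0.3,0,0],[-0.3,0,0],[-0.3,0,0],[-0.3,0,0],[-0.3,0,0]] 
R [[0,0,0],[0,0,0],[0,0,0],[0,0,0],[0,0,0],[0,0,0],[0,0,0],[0,0,0],[0,0,0],[0,0,0]]
P [[-0.3,0,0]] 
R [[0,0,0]]
```

Emit:
arm_command(
  delta_pos=[
    [-0.1,0,0],
    [-0.2,0,0],
    [-0.3,0,0],
    [-0.4,0,0],
    [-0.5,0,0],
    [-0.5,0,0],
    [-0.5,0,0],
    [-0.4,0,0],
    [-0.3,0,0],
    [-0.15,0,0],
  ],
  rotation=[
    [0,0,0],
    [0,0,0],
    [0,0,0],
    [0,0,0],
    [0,0,0],
    [0,0,0],
    [0,0,0],
    [0,0,0],
    [0,0,0],
    [0,0,0],
  ],
)

```text
clock: 40.0
position: [0.6293, 0.1921, 0.1922]
tool_rot: [0.805, 1.567, 0.616]
force: [-0.2, 1.0, -4.6]
grip_width: 0.0124
```

```bash
python3 plan.py 0.6485 -0.203 0.19 1.433 0.6
```

```text
t 40.00 pos [0.6293 0.1921 0.1922] psi 1.382 q [ 0.11  0.75 -0.82  1.53  0.59  1.12  0.55] F [-0.2  1.  -4.6] w 0.0124 N 22
P [[0,-0.58,0.14],[0,-0.58,0.14],[0,-0.58,0.14],[0,-0.58,0.14],[0,-0.58,0.14],[0,-0.58,0.13],[0,-0.58,0.13],[0,-0.58,0.13],[0,-0.59,0.13],[0,-0.59,0.13]] 
R [[-0.02,0,0],[-0.02,0,0],[-0.02,0,0],[-0.02,0,0],[-0.02,0,0],[-0.02,0,0],[-0.02,0,0],[-0.02,0,0],[-0.02,0,0],[-0.02,0,0]]
P [[0,-0.59,0.13],[0,-0.59,0.13],[0,-0.59,0.12],[0,-0.59,0.12],[0,-0.59,0.12],[0,-0.59,0.12],[0,-0.59,0.12],[0,-0.59,0.12],[0,-0.59,0.12],[0,-0.59,0.12]] 
R [[-0.02,0,0],[-0.02,0,0],[-0.02,0,0],[-0.02,0,0],[-0.02,0,0],[-0.02,0,0],[-0.02,0,0],[-0.02,0,0],[-0.02,0,0],[-0.02,0,0]]
P [[0,-0.59,0.11],[0,-0.59,0.11]] 
R [[-0.02,0,0],[-0.02,0,0]]
```

Emit:
arm_command(
  delta_pos=[
    [0,-0.1,0.02],
    [0,-0.2,0.05],
    [0,-0.3,0.07],
    [0,-0.4,0.1],
    [0,-0.5,0.12],
    [0,-0.5,0.12],
    [0,-0.5,0.12],
    [0,-0.5,0.12],
    [0,-0.5,0.12],
    [0,-0.5,0.12],
  ],
  rotation=[
    [-0.02,0,0],
    [-0.02,0,0],
    [-0.02,0,0],
    [-0.02,0,0],
    [-0.02,0,0],
    [-0.02,0,0],
    [-0.02,0,0],
    [-0.02,0,0],
    [-0.02,0,0],
    [-0.02,0,0],
  ],
)

```text
clock: 41.0
position: [0.6364, 0.0573, 0.1903]
tool_rot: [1.441, 1.57, 1.275]
force: [0.2, 0.5, -4.9]
grip_width: 0.0123
```

Emit:
arm_command(
  delta_pos=[
    [0,-0.5,0.12],
    [0,-0.5,0.12],
    [0,-0.5,0.12],
    [0,-0.5,0.12],
    [0,-0.5,0.12],
    [0,-0.5,0.11],
    [0,-0.5,0.11],
    [0,-0.5,0.11],
    [0,-0.5,0.11],
    [0,-0.5,0.11],
  ],
  rotation=[
    [-0.02,0,0],
    [-0.02,0,0],
    [-0.02,0,0],
    [-0.02,0,0],
    [-0.02,0,0],
    [-0.02,0,0],
    [-0.02,0,0],
    [-0.02,0,0],
    [-0.02,0,0],
    [-0.02,0,0],
  ],
)

```text
clock: 42.0
position: [0.6479, -0.1105, 0.1902]
tool_rot: [1.262, 1.57, 1.118]
force: [0.2, 0.6, -5.1]
grip_width: 0.0121
```

```bash
python3 plan.py 0.6485 -0.203 0.19 1.433 0.5
```

```text
t 42.00 pos [ 0.6479 -0.1105  0.1902] psi 1.427 q [ 0.58  0.76 -0.83  1.53  0.6   1.12  1.05] F [ 0.2  0.6 -5.1] w 0.0121 N 7
P [[0,-0.44,0.07],[0,-0.44,0.07],[0,-0.44,0.07],[0,-0.44,0.06],[0,-0.44,0.06],[0,-0.44,0.06],[0,-0.44,0.06]] 
R [[-0.01,0,0],[-0.01,0,0],[-0.01,0,0],[-0.01,0,0],[-0.01,0,0],[-0.01,0,0],[-0.01,0,0]]
```

Emit:
arm_command(
  delta_pos=[
    [0,-0.5,0.07],
    [0,-0.5,0.07],
    [0,-0.5,0.07],
    [0,-0.45,0.07],
    [0,-0.35,0.06],
    [0,-0.25,0.05],
    [0,-0.15,0.03],
    [0,-0.1,0],
    [0,0,0],
    [0,0,0],
  ],
  rotation=[
    [-0.01,0,0],
    [-0.01,0,0],
    [-0.01,0,0],
    [-0.01,0,0],
    [-0.01,0,0],
    [-0.01,0,0],
    [-0.01,0,0],
    [0,0,0],
    [0,0,0],
    [0,0,0],
  ],
)

```text
clock: 43.0
position: [0.6485, -0.2044, 0.1898]
tool_rot: [1.568, 1.57, 1.431]
force: [0.1, 0.1, -4.2]
grip_width: 0.0125
```

```bash
python3 plan.py 0.6485 -0.203 0.19 1.433 0.5
cat > st.py <<'E'
from fit import *
import sys
s=monitor.observe(); p=s['position']; m=R.from_euler('xyz',s['tool_rot']).as_matrix(); psi=np.arctan2(m[1,1],m[0,1])
yaw=psi-np.pi/2; dz=p[2]-.0819
H=[box(.124,.184,dz+.03,dz+.03),box(.106,.014,dz+.092,dz+.092)]+[[(x+a,y+b,z) for z in(dz,dz+.012) for a,b in((-.004,-.004),(.004,-.004),(.004,.004),(-.004,.004))] for x in(-.05,.05) for y in(-.08,.08)]
PT=[[(x+a,y+b,z) for z in(.06,.06) for a,b in((-.012,-.012),(.012,-.012),(.012,.012),(-.012,.012))] for x in(-.05,.05) for y in(-.08,.08)]
r=[]
for n in('top','side'):
    c=Cam(n); im=c.grab(); cv2.imwrite('pics/%s_%s.png'%(n,sys.argv[1]),im)
    u,v=c.proj([[p[0],p[1],.08]])[0].astype(int); x0,y0=u-40,v-50; z=5
    q=cv2.convertScaleAbs(cv2.resize(im[y0:v+50,x0:u+40],None,fx=z,fy=z,interpolation=cv2.INTER_CUBIC),alpha=1.4,beta=10)
    overlay(c,q,[p[0],p[1],yaw],H,z,x0,y0); overlay(c,q,[.6473,-.2032,-.1376],PT,z,x0,y0,(0,255,0)); r.append(q); print(n,x0,y0)
cv2.imwrite('pics/st%s.png'%sys.argv[1],np.hstack(r))
E
python3 st.py 1
```

```text
t 43.00 pos [ 0.6485 -0.2044  0.1898] psi 1.434 q [ 0.7   0.79 -0.82  1.46  0.6   1.15  1.21] F [ 0.1  0.1 -4.2] w 0.0125 N 1
P [[-0.01,0.04,-0.01]] 
R [[0.01,0,-0.01]]
top 353 88
side 257 90
```

View pics/st1.png

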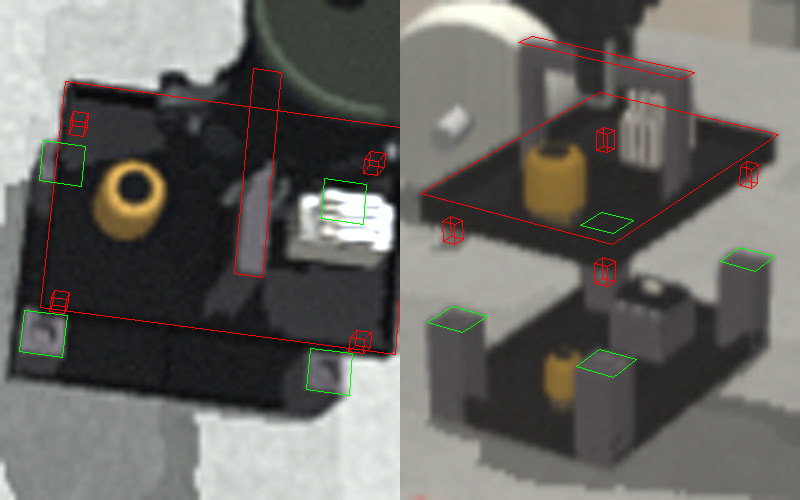

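The side view shows the tray level over the posts, with the pins above the sockets and the overlays within about 1 px. I'll lower it slowly.

Emit:
arm_command(
  delta_pos=[
    [0.1,0.02,0],
    [0.2,0.02,-0.01],
    [0.3,0,0],
    [0.3,0,0],
    [0.25,0,0],
    [0.15,0,0],
    [0.05,0,0],
    [0,0,0],
  ],
  rotation=[
    [0,0,0],
    [0,0,0],
    [0,0,0],
    [0,0,0],
    [0,0,0],
    [0,0,0],
    [0,0,0],
    [0,0,0],
  ],
)

```text
clock: 43.9
position: [0.648, -0.2018, 0.1445]
tool_rot: [2.355, 1.569, 2.22]
force: [-0.4, 0.1, -5.0]
grip_width: 0.0122
```

```bash
python3 plan.py 0.649 -0.2035 0.144 1.433 0.5
```

```text
t 43.90 pos [ 0.648  -0.2018  0.1445] psi 1.436 q [ 0.68  0.84 -0.8   1.5   0.64  1.08  1.18] F [-0.4  0.1 -5. ] w 0.0122 N 1
P [[0.02,-0.05,0.04]] 
R [[0.03,-0.02,-0.02]]
```

Pin tips are now about 3 mm above the posts. I'll take one close alignment check.

Emit:
arm_command(
  delta_pos=[
    [0,-0.05,0.04],
    [0,0,0],
  ],
  rotation=[
    [0.03,0,0],
    [0,0,0],
  ],
)

```text
clock: 44.1
position: [0.6493, -0.2037, 0.145]
tool_rot: [2.139, 1.569, 2.0]
force: [-0.2, -0.6, -4.6]
grip_width: 0.0123
```

Run:
```python
from fit import *
s=monitor.observe(); print(s['position'].round(4),s['force'].round(1))
r=[]
c=Cam('side'); im=c.grab(); cv2.imwrite('pics/side_2.png',im)
for x in(-.05,.05):
  for y in(.08,-.08):
    w=W([.6473,-.2032,-.1376],[(x,y,.062)]); u,v=c.proj(w)[0].round().astype(int); x0,y0=u-12,v-12
    q=cv2.convertScaleAbs(cv2.resize(im[y0:v+12,x0:u+12],None,fx=14,fy=14,interpolation=cv2.INTER_CUBIC),alpha=2.2,beta=20); r.append(q)
cv2.imwrite('pics/al.png',cv2.resize(np.vstack([np.hstack(r[:2]),np.hstack(r[2:])]),None,fx=.85,fy=.85))
```

```text
[ 0.6493 -0.2037  0.145 ] [-0.2 -0.6 -4.6]
```

View pics/al.png

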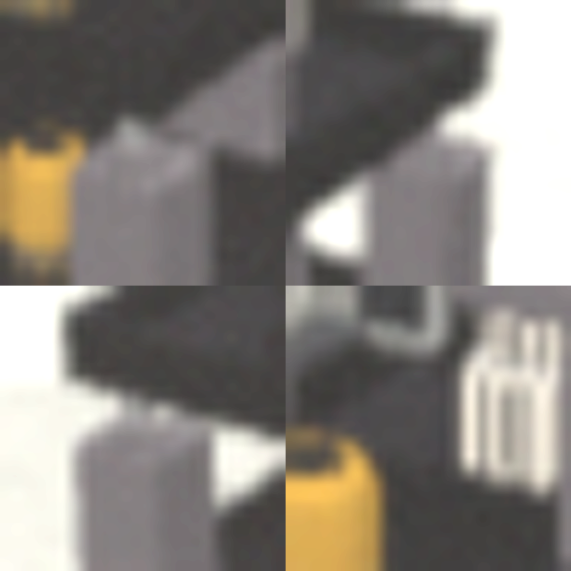

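The pins sit above the centre of the posts in all three visible corners. Lowering with force checks.

Emit:
arm_command(
  delta_pos=[
    [0.06,0,0],
    [0.06,0,0],
    [0.06,0,0],
    [0.06,0,0],
  ],
  rotation=[
    [0,0,0],
    [0,0,0],
    [0,0,0],
    [0,0,0],
  ],
)

```text
clock: 44.55
position: [0.6495, -0.2035, 0.138]
tool_rot: [1.592, 1.569, 1.453]
force: [-1.6, 0.9, -3.9]
grip_width: 0.0125
```

Emit:
arm_command(
  delta_pos=[
    [0.06,0,0],
    [0.06,0,0],
    [0.06,0,0],
    [0.03,0,0],
  ],
  rotation=[
    [0,0,0],
    [0,0,0],
    [0,0,0],
    [0,0,0],
  ],
)

```text
clock: 44.95
position: [0.6493, -0.2031, 0.1308]
tool_rot: [1.964, 1.569, 1.827]
force: [-0.5, 0.8, -3.3]
grip_width: 0.0124
```

Emit:
arm_command(
  delta_pos=[
    [0.03,0,0],
    [0.03,0,0],
    [0.03,0,0],
  ],
  rotation=[
    [0,0,0],
    [0,0,0],
    [0,0,0],
  ],
)

```text
clock: 45.25
position: [0.6492, -0.203, 0.1299]
tool_rot: [2.299, 1.57, 2.161]
force: [-7.7, 0.1, 10.4]
grip_width: 0.0124
```

The tray made contact exactly at the expected seated height (TCP 0.130). Releasing.

Emit:
arm_command(
  delta_pos=[
    [0,0,0],
    [0,0,0],
    [0,0,0],
    [0,0,0],
    [-0.1,0,0],
    [-0.4,0,0],
    [-0.8,0,0],
    [-0.8,0,0],
    [-0.8,0,0],
    [-0.8,0,0],
  ],
  rotation=[
    [0,0,0],
    [0,0,0],
    [0,0,0],
    [0,0,0],
    [0,0,0],
    [0,0,0],
    [0,0,0],
    [0,0,0],
    [0,0,0],
    [0,0,0],
  ],
  gripper=-0.2,
)

```text
clock: 46.25
position: [0.6489, -0.2028, 0.2465]
tool_rot: [2.223, 1.568, 2.085]
force: [0.4, 0.1, 0.6]
grip_width: 0.051
```

Emit:
arm_command(
  delta_pos=[
    [0,0.5,-0.5],
    [0,0.7,-0.7],
    [0,0.7,-0.7],
    [0,0.7,-0.7],
    [0,0.7,-0.7],
    [0,0.7,-0.7],
    [0,0.7,-0.7],
    [0,0.5,-0.5],
    [0,0,0],
    [0,0,0],
  ],
  rotation=[
    [0,0,0],
    [0,0,0],
    [0,0,0],
    [0,0,0],
    [0,0,0],
    [0,0,0],
    [0,0,0],
    [0,0,0],
    [0,0,0],
    [0,0,0],
  ],
)

```text
clock: 47.25
position: [0.5129, -0.0196, 0.2591]
tool_rot: [-0.135, 1.558, -0.272]
force: [0.5, -0.3, -0.1]
grip_width: 0.0509
```

Run:
```python
from fit import *
r=[]; d=.048
MH=[box(.124,.184,d+.03,d+.03),box(.106,.014,d+.092,d+.092)]
for n in('top','side'):
    c=Cam(n); im=c.grab(); u,v=c.proj([[.6473,-.2032,.06]])[0].astype(int); x0,y0=u-45,v-50;z=4
    q=cv2.convertScaleAbs(cv2.resize(im[y0:v+50,x0:u+45],None,fx=z,fy=z,interpolation=cv2.INTER_CUBIC),alpha=1.6,beta=10)
    q0=q.copy(); overlay(c,q,[.6473,-.2032,-.1376],MH,z,x0,y0); r.append(q if n=='side' else q0)
    cv2.imwrite(f'pics/{n}_end.png',im)
cv2.imwrite('pics/end.png',np.hstack(r)); s=monitor.observe(); print(s['position'],s['force'],s['clock'])
```

```text
[ 0.51314057 -0.01985216  0.25875344] [ 0.03645422 -0.92214893  0.33580368] 47.35
```

View pics/end.png

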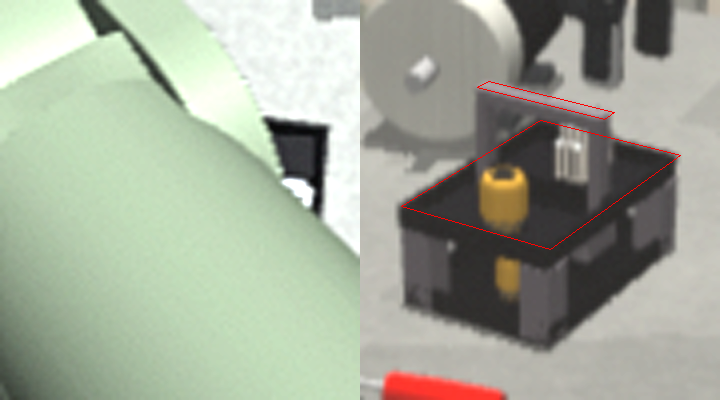

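View pics/side_end.png

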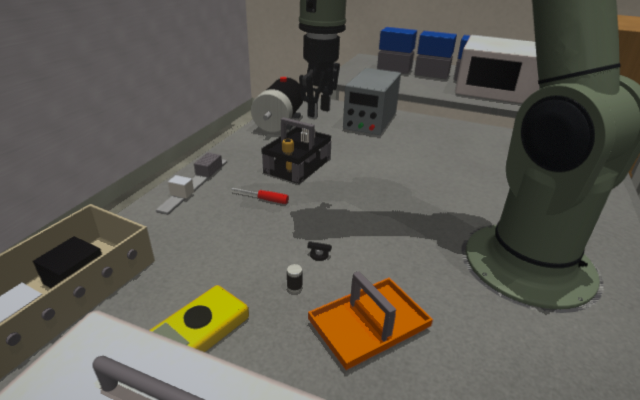

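The tray is seated on the posts with no gap. The parts are upright, and the capacitor, switch and screwdriver haven't moved. Handing in.

```bash
python3 -c "
from workcell import bot; print(bot.job_done())"
```

```text
the job is handed in; nothing more can be done
None
```

I made up both kits, stacked the handle tray on the post tray, and handed the job in at about 47 s, with the gripper open and clear of everything.

- **Kits:** The contactor and small gland are in the post tray, and the terminal block and large gland are in the handle tray. Each part is on its own side of the divider, and all were seen standing upright before stacking.
- **Stack:** The tray met resistance at TCP height 0.130 m, the height expected when the pins are fully down. The last side picture shows no gap between the tray and the posts, with the large gland and terminal block still upright.
- **Bystanders:** The capacitor, rotary switch and screwdriver appear unmoved in that picture.
- **Limits:** The highest force I read was about 22 N, briefly, while setting the terminal block down. I only read forces between moves, so a shorter peak could have gone unseen.
- **Weaker checks:**
    - In the final top view the arm hid most of the stack, so seating is confirmed only by the side view and the contact height.
    - The contactor was largely hidden once the trays were stacked.
    - The two cameras disagreed by up to 6 mm on the handle tray's initial position. I took a value in between and checked the alignment close up before lowering.

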